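# Clamp power modules in the torque-limited rack

## Task

Stand every power module upright in a bay of its own in the clamping rack, right down on the bay's floor, and tighten the clamp of each loaded bay by turning its bar handle clockwise until the torque limiter slips (the handle turns on while its collar stands still), then stop at once. A clamp is turned only when a module stands in its bay, so leave the clamp of an empty bay alone, and do not knock the other things on the bench about.

Things in the scene. Friction and masses are not known exactly. Their poses are not given: they have to be found in the camera images.
- rack: Fixed grey clamping rack: base plate 200 x 300 x 20 mm, three bays in a row along its y (100 mm apart), one clamp 110 mm in front of each bay (on the rack's -x, towards the robot). Origin: centre of the underside. A bay is a pocket open at the top, inside 66 mm (rack x) by 50 mm (rack y), walls 5 mm thick and 24 mm high (tops 44 mm above the bench). It stands near the bench's middle, a little turned.
- bay1 (a point): Centre of the floor of bay 1 (+y end of the rack), 20 mm above the bench; axes as the rack's. The steel jaw of clamp 1, 48 to 66 mm above the bench over the pocket's front wall, moves in with the screw; it stays outside the pocket until the screw is past about 1.43 rad and ends 4.5 mm inside it.
- handle1 (a point): Grip point of the black bar handle of clamp 1, on the clamp's upright axis, 108 mm above the bench. The bar is 70 mm long (point x), 14 mm wide (point y), and spans 90 to 122 mm above the bench; both ends are alike. Below it an aluminium collar (radius 22 mm, top 80 mm above the bench) with a pointer tab turns with the screw, on a dark 50 x 50 mm post.
- screw1 (a joint): Turn of the screw and collar of clamp 1, rad: grows as the handle is turned clockwise seen from above; 0 fully loose, 2.6 the firm end stop (clamped). It starts between 0 and 1.3, turns easily (0.05 N m) and stays where it is left.
- clutch1 (a joint): Clockwise slip of handle 1 against its collar, rad; 0 at the start. The torque limiter between them holds up to 0.3 N m: they turn together until the screw meets its stop; then the handle turns on at a steady 0.3 N m while the collar stands still and this value grows. No spring-back. A clear slip is 0.1 rad or more; over 1 rad (60 degrees) in all wears the limiter out.
- tab1 (a point): Outer end of the pointer tab on the collar of clamp 1, 34 mm from the clamp's axis, 74 mm above the bench; until the limiter slips it points along the handle's x.
- bay2 (a point): Centre of the floor of bay 2 (middle of the rack), 20 mm above the bench; axes as the rack's. The steel jaw of clamp 2, 48 to 66 mm above the bench over the pocket's front wall, moves in with the screw; it stays outside the pocket until the screw is past about 1.43 rad and ends 4.5 mm inside it.
- handle2 (a point): Grip point of the black bar handle of clamp 2, on the clamp's upright axis, 108 mm above the bench. The bar is 70 mm long (point x), 14 mm wide (point y), and spans 90 to 122 mm above the bench; both ends are alike. Below it an aluminium collar (radius 22 mm, top 80 mm above the bench) with a pointer tab turns with the screw, on a dark 50 x 50 mm post.
- screw2 (a joint): Turn of the screw and collar of clamp 2, rad: grows as the handle is turned clockwise seen from above; 0 fully loose, 2.6 the firm end stop (clamped). It starts between 0 and 1.3, turns easily (0.05 N m) and stays where it is left.
- clutch2 (a joint): Clockwise slip of handle 2 against its collar, rad; 0 at the start. The torque limiter between them holds up to 0.3 N m: they turn together until the screw meets its stop; then the handle turns on at a steady 0.3 N m while the collar stands still and this value grows. No spring-back. A clear slip is 0.1 rad or more; over 1 rad (60 degrees) in all wears the limiter out.
- tab2 (a point): Outer end of the pointer tab on the collar of clamp 2, 34 mm from the clamp's axis, 74 mm above the bench; until the limiter slips it points along the handle's x.
- bay3 (a point): Centre of the floor of bay 3 (-y end of the rack), 20 mm above the bench; axes as the rack's. The steel jaw of clamp 3, 48 to 66 mm above the bench over the pocket's front wall, moves in with the screw; it stays outside the pocket until the screw is past about 1.43 rad and ends 4.5 mm inside it.
- handle3 (a point): Grip point of the black bar handle of clamp 3, on the clamp's upright axis, 108 mm above the bench. The bar is 70 mm long (point x), 14 mm wide (point y), and spans 90 to 122 mm above the bench; both ends are alike. Below it an aluminium collar (radius 22 mm, top 80 mm above the bench) with a pointer tab turns with the screw, on a dark 50 x 50 mm post.
- screw3 (a joint): Turn of the screw and collar of clamp 3, rad: grows as the handle is turned clockwise seen from above; 0 fully loose, 2.6 the firm end stop (clamped). It starts between 0 and 1.3, turns easily (0.05 N m) and stays where it is left.
- clutch3 (a joint): Clockwise slip of handle 3 against its collar, rad; 0 at the start. The torque limiter between them holds up to 0.3 N m: they turn together until the screw meets its stop; then the handle turns on at a steady 0.3 N m while the collar stands still and this value grows. No spring-back. A clear slip is 0.1 rad or more; over 1 rad (60 degrees) in all wears the limiter out.
- tab3 (a point): Outer end of the pointer tab on the collar of clamp 3, 34 mm from the clamp's axis, 74 mm above the bench; until the limiter slips it points along the handle's x.
- module1: Power module (two or three stand upright at the right of the rack; absent ones read None): finned aluminium case on a dark foot, 60 mm (its x) by 44 mm (its y) by 70 mm high, with a black upright grip fin on top, 44 mm (x) by 12 mm (y), from 70 to 106 mm above the foot. Origin: centre of the underside, z up. 0.3 to 0.5 kg. Either way round fits a bay; its 60 mm side goes along the rack's x.
- module2: Power module (two or three stand upright at the right of the rack; absent ones read None): finned aluminium case on a dark foot, 60 mm (its x) by 44 mm (its y) by 70 mm high, with a black upright grip fin on top, 44 mm (x) by 12 mm (y), from 70 to 106 mm above the foot. Origin: centre of the underside, z up. 0.3 to 0.5 kg. Either way round fits a bay; its 60 mm side goes along the rack's x.
- module3: Power module (two or three stand upright at the right of the rack; absent ones read None): finned aluminium case on a dark foot, 60 mm (its x) by 44 mm (its y) by 70 mm high, with a black upright grip fin on top, 44 mm (x) by 12 mm (y), from 70 to 106 mm above the foot. Origin: centre of the underside, z up. 0.3 to 0.5 kg. Either way round fits a bay; its 60 mm side goes along the rack's x.
- can: Bystander: spray can, 52 mm across, 120 mm tall, upright; origin under its centre.
- tape: Bystander: roll of clear tape lying flat, 90 mm across, 22 mm high; origin under its centre.
- driver: Bystander: screwdriver, 180 mm, lying on the bench.
- pencup: Bystander: open grey cup, 72 mm across, 100 mm tall; origin under its centre.

How it is judged:
By the outcome, as a careful person would: the job done as asked, in the order asked, and still so for the second after the job is handed in, with the robot touching nothing.
Of module1, module2, module3 only 2 to 3 are there at a start; the rules pass over those that are not, and their reading is None.
At some moment in a run one of module1, module2, module3 may be knocked a few centimetres aside while the robot is not near it.
It also fails if it takes over 210 s, if anything falls off the work surface, if the arm or the gripper's body presses on something with over 40 N, if the wrist force passes 120 N, or if a joint passes its speed limit or range.

## Robot

A 6-joint arm with a two-finger parallel gripper is mounted at the origin on the work surface. World frame = base frame: x ahead of the robot, y to its left, z up, the work surface at z = 0. Lengths are in m, angles in rad, forces in N, time in s.
With the tool pointing down it reaches from about 0.35 to 0.875 m from the base axis. Payload 15.5 kg.
Tool frame: the origin (TCP) lies midway between the tips of the shut fingers; the grasp point (between the pads) lies 19 mm behind it; z points along the fingers, x is the direction in which the jaws open and shut, and the axes are right-handed (so a half turn about z gives the same grasp; the last joint's range is limited). The gripper opens to 85 mm and grips with 20 to 120 N. Pads are 22 mm wide; open, the fingers measure 114 mm over their backs; the gripper's body (76 mm by 85 mm) begins 54 mm behind the grasp point. The pads swing forward as they close: fully open they stand 13 mm farther back than shut.
Start: joints at [1.03, 0.494, 1.345, -0, 1.302, -0.096], TCP at [0.269, 0.564, 0.231] pointing down, gripper open.
Joint ranges: [-2.91, 2.91], [-0.82, 2.16], [0.22, 2.67], [-1.22, 4.37], [0.12, 2.79], [-3.08, 3.08]. Speed limits (rad/s): [1.89, 1.89, 2.57, 3.01, 3.01, 3.01].

## Interface

Orientations are given as a rotation vector (axis times angle).
In Python, from workcell import manip gives the robot as it stands. The module is installed in compiled form; this text tells all that it offers.
- The arm moves only by the tool arm_command, never from a script. Its argument "increments" is a list that holds one entry, the list of rows, each a list of 5 numbers: the finger opening in mm, from 0 to 85.4, then the shift along the tool's x, y, z in units of 25 mm (1.0 is 25 mm), then the turn about the tool's z in units of 6 degrees (1.0 is 6 degrees). In form: [[[grip, tx, ty, tz, roll], ...]]. A call has 1 to 12 rows; each row shifts and turns the commanded pose from where the row before left it, along the tool's axes as they then stand; what a row does not reach is not made up. A row lasts 1/12 s, in which the tool goes at most 41.7 mm and 7.16 degrees, less where a joint would pass 70% of its speed; a pose out of reach is approached as far as the arm can. A call is refused whole if a number of a shift passes 1 or a number of a turn 1, either way. A call with a gripper value outside its range is refused whole. The fingers move at their own pace and stop on an object; "newtons" is the grip in N (left out, the last holds). Time passes only in rows, so rows that do not move let the fingers close. It gives the time, the measured TCP pose, the force and the opening at its end, in the units of the state.
- manip.get_obs(): the state, without advancing time (a new reading comes with each control period).
- manip.read_camera(name): name is "side" or "top" or "wrist"; returns (picture, depth): 480x640x3 uint8, blue, green, red; 480x640 float32, m along the optical axis (not along the pixel's ray), 0 where there is no reading.
- manip.camera_model(name): a dict with "mtx" (3x3 intrinsics, pixels), "k1" (the pictures are not rectified: a ray, as slopes to the right and down, at radius r is drawn at 1 + k1 r^2 times it, then the intrinsics apply), "rvec" (rotation vector, rad) and "tvec" (3), from world to camera coordinates, as OpenCV has them; the wrist camera has in their place "mount" (4x4, takes a point from camera to tool coordinates, whose origin is the TCP and whose axes are the tool frame's). Camera axes: x right, y down, z forward; pixel columns grow to the right and rows downward; lengths in m; the calibration is good to about 2 mm. A picture is of the moment at which its call begins: read the wrist's pose just before it. camera_model takes no time and is no camera call.
- manip.job_done(): hands the job in, once; it reports no verdict.
The state is a dict: "clock": time; "qpos": joint angles; "qd": joint speeds; "joint_efforts": joint torques, N m; "tool_pos": TCP position; "tool_rot": TCP orientation; "contact_force": force on the tool from outside, world axes, zero at the start; "torque": the same for the moment, N m; "grip_width": opening from 0.0 (shut) to 1.0 (fully open).
Only numpy, scipy, OpenCV 4.12 (cv2) and the standard library are available. Lean on these libraries where they do the work, as an engineer would, in place of code of your own. Each camera call takes 0.05 s, during which the arm holds its last target.

## Working session

There is one attempt and no reset: what is moved stays moved. The work goes in short steps, Python scripts to look and compute and a tool call to move; the robot and the scene stay as the last step left them, time stands still between calls to the robot, and variables do not carry over. Pictures are saved under pics/ and viewed, and the job is handed in when it is done.

Besides the shell and the picture viewer there is one more tool, called as a command line: name --argument value ..., lists and objects as JSON in quotes. arm_command: Moves the arm, as the interface text tells. Its arguments: {"type":"object","properties":{"increments":{"type":"array","items":{"type":"array","items":{"type":"array","items":{"type":"number"}}}},"newtons":{"type":"number"}},"required":["increments"]}

```bash
mkdir -p pics; cat > h.py <<'E'
import numpy as np, cv2
from workcell import manip
from scipy.spatial.transform import Rotation as R
def cam(name):
    m=manip.camera_model(name); K=np.array(m["mtx"]);k1=m["k1"]
    if "mount" in m:
        o=manip.get_obs(); T=np.eye(4); T[:3,:3]=R.from_rotvec(o["tool_rot"]).as_matrix(); T[:3,3]=o["tool_pos"]
        T=T@np.array(m["mount"]); return K,k1,T[:3,:3],T[:3,3]
    Rm=R.from_rotvec(np.ravel(m["rvec"])).as_matrix(); return K,k1,Rm.T,-Rm.T@np.ravel(m["tvec"])
def rays(c,uv):
    K,k1,Rw,o=c; uv=np.atleast_2d(np.array(uv,float))
    d=np.array([k1,0,0,0,0.]) if 0 else np.array([k1,0,0,0],float)
    p=cv2.undistortPoints(uv[:,None],K,d)[:,0]
    return np.c_[p,np.ones(len(p))]
def toplane(c,uv,z):
    r=rays(c,uv)@c[2].T; t=(z-c[3][2])/r[:,2]; return c[3]+r*t[:,None]
def todepth(c,uv,dep):
    return c[3]+(rays(c,uv)*np.asarray(dep)[:,None])@c[2].T
def cloud(c,D,sub=1):
    v,u=np.mgrid[0:480:sub,0:640:sub]; v=v.ravel();u=u.ravel();d=D[v,u];k=d>0
    return todepth(c,np.c_[u,v][k],d[k]),np.c_[u,v][k]
def proj(c,P):
    K,k1,Rw,o=c; q=(np.atleast_2d(P)-o)@Rw; x=q[:,:2]/q[:,2:]; r2=(x**2).sum(1,keepdims=True); x=x*(1+k1*r2)
    return x*[K[0,0],K[1,1]]+[K[0,2],K[1,2]]
def shot(name,fn):
    c=cam(name); im,D=manip.read_camera(name); cv2.imwrite("pics/"+fn+".png",im); np.savez("pics/"+fn+".npz",im=im,D=D,K=c[0],k1=c[1],R=c[2],o=c[3]); return c,im,D
def load(fn):
    f=np.load("pics/"+fn+".npz"); return (f["K"],float(f["k1"]),f["R"],f["o"]),f["im"],f["D"]
E
python3 - <<'E'
from h import *
np.set_printoptions(precision=4,suppress=True)
for n in("side","top","wrist"):
    c,im,D=shot(n,n+"0"); print(n,c[3],c[2][:,2],c[1],(D>0).mean())
print(manip.get_obs())
E
```

```text
side [0.4625 0.6752 0.995 ] [ 0.106  -0.6333 -0.7666] -0.10295814885393179 0.9958235677083334
top [ 0.3173 -0.0429  1.4147] [ 0.1829  0.0152 -0.983 ] -0.15564393972628746 0.9959342447916667
wrist [0.1984 0.5968 0.3723] [ 0.2725 -0.1322 -0.953 ] -0.06341885206859735 0.996005859375
{'clock': 0.15, 'qpos': array([ 1.0295,  0.494 ,  1.3459,  0.    ,  1.3025, -0.0955]), 'qd': array([-0.0002, -0.0014, -0.0035,  0.0016, -0.0012,  0.0021]), 'joint_efforts': array([  0.0009, -88.2526, -38.407 ,   0.    ,   0.0071,   0.    ]), 'tool_pos': array([0.2693, 0.5637, 0.2308]), 'tool_rot': array([ 2.6572,  1.6752, -0.0013]), 'contact_force': array([-0.2306,  0.6181, -0.2245]), 'torque': array([ 0.0305, -0.027 , -0.0354]), 'grip_width': 0.9943834938751891}
```

View pics/top0.png

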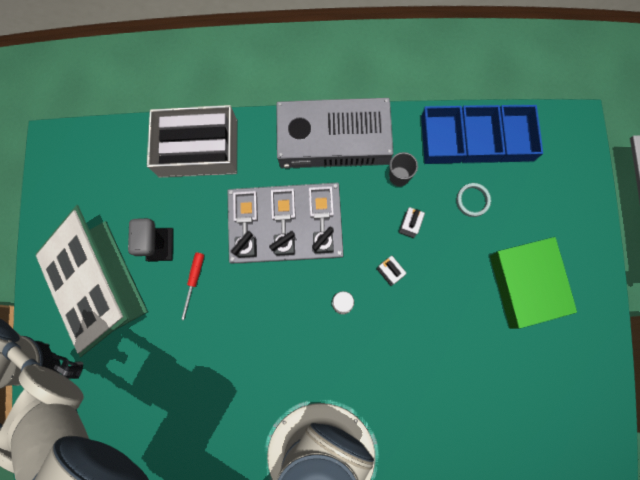

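View pics/side0.png

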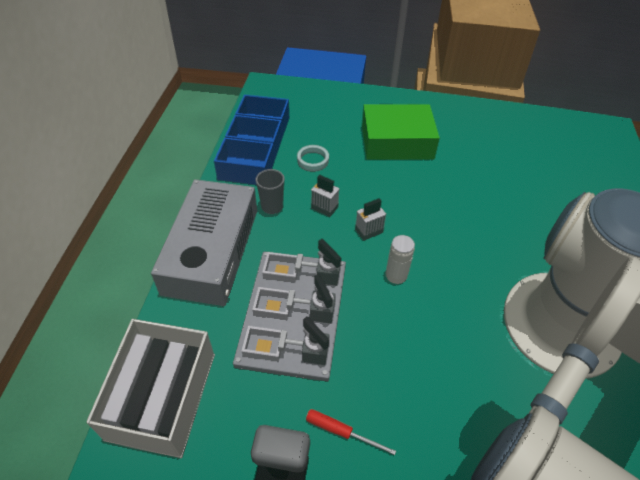

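The top view shows the rack at (285,222) with bays 1 to 3 from left to right. Two modules stand at (412,222) and (392,270), the can is at (343,302), the cup at (403,168) and the tape at (474,199). Next I measure these.

```bash
python3 - <<'E'
from h import *
np.set_printoptions(precision=4,suppress=True)
for n in ("top0","side0"):
    c,im,D=load(n); P,uv=cloud(c,D)
    m=(np.abs(P[:,2])<.01)&(P[:,0]>.2)&(P[:,0]<.6)&(np.abs(P[:,1])<.5)
    print(n,"bench z",np.median(P[m,2]),P[m,2].std())
    hsv=cv2.cvtColor(im,cv2.COLOR_BGR2HSV)[uv[:,1],uv[:,0]]
    # rack plate z ~0.02
    box=(P[:,0]>.3)&(P[:,0]<.85)&(P[:,1]<.35)&(P[:,1]>-.5)
    m=box&(abs(P[:,2]-.02)<.006)&(hsv[:,1]<60)
    r=cv2.minAreaRect(P[m,:2].astype(np.float32)); print("rack",m.sum(),r)
    # tall objects
    m=box&(P[:,2]>.085)
    img=np.zeros((480,640),np.uint8); img[uv[m,1],uv[m,0]]=255
    k,l,s,ce=cv2.connectedComponentsWithStats(img)
    lab=l[uv[:,1],uv[:,0]]
    for i in range(1,k):
        if s[i,4]<8: continue
        q=P[(lab==i)&m]; print(ce[i],s[i,4],q.min(0),q.max(0),q.mean(0))
E
```

```text
top0 bench z 0.000516748263241551 0.003043422318926531
rack 5779 ((0.6478024125099182, -0.04106202721595764), (0.4698698818683624, 0.8537309765815735), 7.893123626708984)
[333.7114 139.7805] 3718 [ 0.7549 -0.2085  0.085 ] [0.8499 0.0891 0.1003] [ 0.8028 -0.0587  0.0902]
[212.6606 157.0292] 274 [0.7465 0.2083 0.085 ] [0.8482 0.349  0.1062] [0.7665 0.2553 0.0963]
[403.6986 164.7991] 219 [ 0.6888 -0.2683  0.0852] [ 0.761  -0.1988  0.1072] [ 0.7272 -0.2345  0.0965]
[414.2778 217.9   ] 90 [ 0.5647 -0.2635  0.0856] [ 0.61   -0.2409  0.112 ] [ 0.5866 -0.2514  0.1043]
[322.6623 238.8658] 231 [ 0.5121 -0.0487  0.0911] [0.5679 0.0037 0.1288] [ 0.5395 -0.0228  0.1156]
[241.6542 243.0625] 240 [0.5091 0.1517 0.086 ] [0.565  0.2038 0.1288] [0.5357 0.1761 0.1152]
[282.0792 241.3417] 240 [0.5152 0.0469 0.0899] [0.561  0.1086 0.1288] [0.5367 0.0765 0.1152]
[393.8349 267.8165] 109 [ 0.4453 -0.2109  0.0852] [ 0.4836 -0.178   0.1134] [ 0.4641 -0.194   0.104 ]
[342.9324 301.6054] 370 [ 0.361  -0.0916  0.0873] [ 0.4117 -0.0428  0.1269] [ 0.3855 -0.0667  0.1186]
side0 bench z -0.00022922162846761296 0.0020
[... 319 characters left out ...]
7 -0.2499  0.0998]
[218.4718 234.47  ] 3862 [ 0.7601 -0.2115  0.085 ] [0.85   0.0923 0.0967] [ 0.8051 -0.0461  0.0904]
[372.3975 204.5031] 161 [ 0.447  -0.2119  0.0862] [ 0.4874 -0.1742  0.1106] [ 0.4676 -0.191   0.0999]
[401.516  248.4802] 531 [ 0.3649 -0.0926  0.0851] [ 0.4149 -0.039   0.1243] [ 0.3909 -0.0585  0.1118]
[329.1918 253.2548] 365 [ 0.517  -0.0506  0.0879] [0.5741 0.0049 0.1246] [ 0.5451 -0.017   0.1118]
[322.9049 291.0461] 347 [0.5199 0.0468 0.0875] [0.5644 0.1104 0.1255] [0.5422 0.0836 0.1135]
[315.6858 333.4106] 436 [0.5112 0.1527 0.0897] [0.5694 0.2057 0.1252] [0.5399 0.1828 0.113 ]
[189.5381 350.0744] 578 [0.7504 0.2079 0.085 ] [0.8495 0.35   0.1046] [0.7748 0.2526 0.0958]
```

```bash
python3 - <<'E'
from h import *
c,im,D=load("top0"); cv2.imwrite("pics/topz.png",cv2.resize(im[160:320,220:440],None,fx=3.6,fy=3.6,interpolation=cv2.INTER_CUBIC))
E
```

```text
(no output)
```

View pics/topz.png

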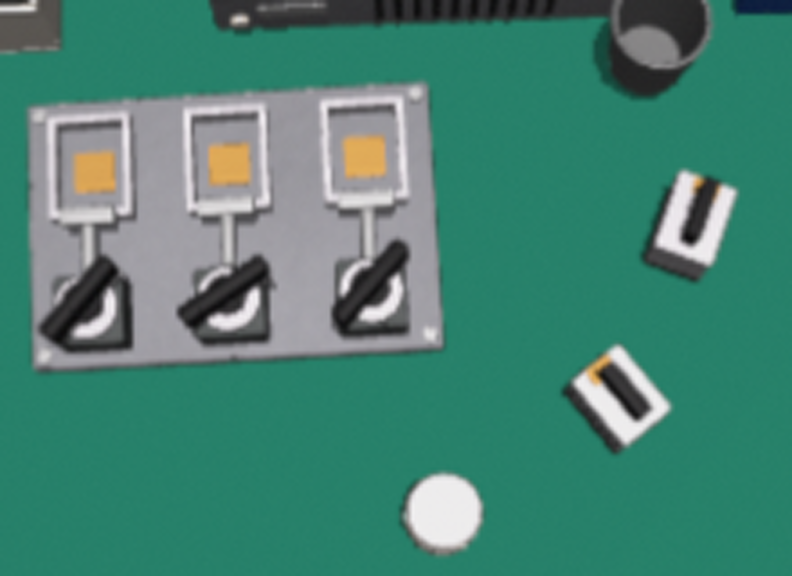

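```bash
cat >> h.py <<'E'
def st():
    o=manip.get_obs(); M=R.from_rotvec(o["tool_rot"]).as_matrix(); return o,M,np.degrees(np.arctan2(M[1,0],M[0,0]))
def go(p,psi=None):
    """units of (tx,ty,tz), roll units to reach world p, psi deg; shifts expressed in current axes"""
    o,M,ps=st(); d=M.T@(np.array(p)-o["tool_pos"])/0.025
    r=0 if psi is None else -(((psi-ps)+90)%180-90)/6
    print("t=%.2f"%o["clock"],"pos",o["tool_pos"].round(4),"psi %.2f"%ps,"q",o["qpos"].round(2),"F",o["contact_force"].round(1),"g",round(o["grip_width"],3),"units",d.round(3),"roll",round(r,3))
E
python3 - <<'E'
from h import *
np.set_printoptions(precision=4,suppress=True)
m=manip.camera_model("wrist"); print(np.array(m["mount"]),m["mtx"])
o,M,ps=st();print(M,ps); go([.45,.05,.33],None)
E
```

```text
[[ 1.     -0.0005 -0.0007 -0.0008]
 [ 0.0007  0.953   0.303  -0.0783]
 [ 0.0005 -0.303   0.953  -0.1415]
 [ 0.      0.      0.      1.    ]] [[354.764    0.     322.8421]
 [  0.     354.764  241.6551]
 [  0.       0.       1.    ]]
[[ 0.4312  0.9023 -0.0005]
 [ 0.9023 -0.4312 -0.0008]
 [-0.0009 -0.0001 -1.    ]] 64.45725753944849
t=0.15 pos [0.2693 0.5637 0.2308] psi 64.46 q [ 1.03  0.49  1.35  0.    1.3  -0.1 ] F [-0.2  0.6 -0.2] g 0.994 units [-15.427  15.38   -3.954] roll 0
```

arm_command --increments '[[[85,0,0,-1,0],[85,-0.3,0.4,-1,0],[85,-0.7,0.9,-1,0],[85,-0.8,1,-0.4,0],[85,-0.8,1,-0.4,0],[85,-0.8,1,0,0],[85,-0.8,1,0,0],[85,-0.8,1,0,0],[85,-0.8,1,0,0],[85,-0.8,1,0,0],[85,-0.8,1,0,0],[85,-0.8,1,0,0]]]'

```text
clock: 1.15
tool_pos: [0.4137, 0.2664, 0.3262]
tool_rot: [-2.657, -1.676, 0.0]
contact_force: [0.1, -0.0, -0.9]
grip_width: 0.991
```

arm_command --increments '[[[85,-0.8,1,0,0],[85,-0.8,1,0,0],[85,-0.8,1,0,0],[85,-0.8,1,0,0],[85,-0.8,1,0,0],[85,-0.8,1,0,0],[85,-0.8,1,0,0],[85,-0.5,0.7,0,0],[85,0,0,0,-1],[85,0,0,0,-1],[85,0,0,0,-1],[85,0,0,0,-1]]]'

```text
clock: 2.15
tool_pos: [0.5212, 0.0471, 0.326]
tool_rot: [-2.246, -2.196, 0.001]
contact_force: [0.5, -0.9, 0.2]
grip_width: 0.995
```

```bash
python3 - <<'E'
from h import *
go([.54,.03,.33],90)
c,im,D=shot("wrist","w1")
E
```

```text
t=2.15 pos [0.5212 0.0471 0.326 ] psi 88.73 q [-0.02  0.27  1.45  0.    1.43 -1.57] F [ 0.5 -0.9  0.2] g 0.995 units [-0.667  0.765 -0.16 ] roll -0.212
```

View pics/w1.png

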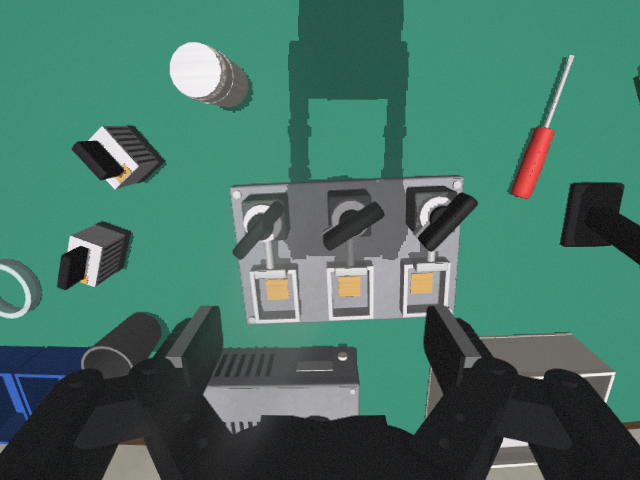

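The wrist view shows all three bays (275,290), (349,290), (425,285), their handles at (259,229), (353,226), (447,221), and modules at (98,253) and (118,155).

```bash
python3 - <<'E'
from h import *
np.set_printoptions(precision=4,suppress=True)
for n in ("w1","top0","side0"):
    c,im,D=load(n); P,uv=cloud(c,D); print("==",n)
    near=(P[:,0]>.42)&(P[:,0]<.74)&(P[:,1]>-.12)&(P[:,1]<.28)
    hsv=cv2.cvtColor(im,cv2.COLOR_BGR2HSV)[uv[:,1],uv[:,0]]
    b=near&(abs(P[:,2])<.008)&(hsv[:,1]>100); print("bench z",np.median(P[b,2]),P[b,2].std())
    m=near&(abs(P[:,2]-.02)<.012)&(hsv[:,1]<70)
    img=np.zeros((480,640),np.uint8); img[uv[m,1],uv[m,0]]=255
    img=cv2.morphologyEx(img,cv2.MORPH_OPEN,np.ones((3,3)))
    k=img[uv[:,1],uv[:,0]]>0
    pl=toplane(c,uv[k],.02); print("plate",np.median(P[k,2]),cv2.minAreaRect(pl[:,:2].astype(np.float32)))
    # wall tops
    m=near&(abs(P[:,2]-.044)<.006)&(hsv[:,1]<70)&(P[:,0]>.56)
    img=np.zeros((480,640),np.uint8); img[uv[m,1],uv[m,0]]=255
    kk,l,s,ce=cv2.connectedComponentsWithStats(img,connectivity=8)
    for i in range(1,kk):
        if s[i,4]<40: continue
        sel=l[uv[:,1],uv[:,0]]==i
        q=toplane(c,uv[sel],.044); print("bay",s[i],np.median(P[sel,2]),cv2.minAreaRect(q[:,:2].astype(np.float32)))
    # dark handle tops & fins
    for nm,zz,z0,z1 in(("handle",.122,.112,.13),("fin",.106,.094,.113)):
        bx=(P[:,0]>.42)&(P[:,0]<.66)&(P[:,1]>-.32)&(P[:,1]<.28)
        m=bx&(P[:,2]>z0)&(P[:,2]<z1)&(hsv[:,2]<90)
        img=np.zeros((480,640),np.uint8); img[uv[m,1],uv[m,0]]=255
        kk,l,s,ce=cv2.connectedComponentsWithStats(img)
        for i in range(1,kk):
            if s[i,4]<40: continue
            sel=l[uv[:,1],uv[:,0]]==i
            q=toplane(c,uv[sel],zz); r=cv2.minAreaRect(q[:,:2].astype(np.float32)); print(nm,ce[i],"z %.4f"%np.percentile(P[sel,2],80),r)
E
```

```text
== w1
bench z -0.00118568115612247 0.0008912213212646939
plate 0.01875262201567468 ((0.6031241416931152, 0.07831355929374695), (0.20010118186473846, 0.2968953847885132), 1.4314579963684082)
bay [402 261  25  56 373] 0.0424917181735982 ((0.6459078788757324, 0.16397029161453247), (0.08091218769550323, 0.03253963962197304), 2.8485240936279297)
bay [442 262   8  45 198] 0.04254809345869773 ((0.6398076415061951, 0.20522770285606384), (0.06333886831998825, 0.006970322225242853), 1.6449235677719116)
bay [326 265  47  56 629] 0.04261448799038481 ((0.6485204696655273, 0.07876098155975342), (0.07811694592237473, 0.05904980003833771), 1.312157392501831)
bay [250 268  50  56 662] 0.042569569877177194 ((0.6512038707733154, -0.019917145371437073), (0.07818008214235306, 0.0593595877289772), 1.3716182708740234)
handle [449.7135 222.8066] z 0.1209 ((0.5355956554412842, 0.17385593056678772), (0.016380703076720238, 0.0678955614566803), 48.635005950927734)
handle [257.0343 231.1714] z 0.1210 ((0.540398359298706, -0.02177690900862217), (0.013878095895051956, 0.06940782070159912), 46.782432556152344)
hand
[... 3886 characters left out ...]
[325.0952 180.0952] z 0.1071 ((0.5912524461746216, -0.24539580941200256), (0.02313803881406784, 0.046203989535570145), 68.26488494873047)
fin [372.125  203.6786] z 0.1063 ((0.4674939811229706, -0.18817466497421265), (0.047896288335323334, 0.019894203171133995), 38.1399040222168)
fin [328.4041 256.5411] z 0.1090 ((0.5497222542762756, -0.01459314115345478), (0.02047394961118698, 0.07672420144081116), 53.40762710571289)
fin [322.569  296.3534] z 0.1085 ((0.5454351902008057, 0.08597160875797272), (0.017369743436574936, 0.07113942503929138), 43.55251693725586)
fin [314.4605 337.3026] z 0.1091 ((0.5446850061416626, 0.1868526190519333), (0.01852891594171524, 0.0733182281255722), 55.039756774902344)
```

```bash
python3 - <<'E'
s=open('h.py').read()
i=s.index("def go(")
s=s[:i]+'''def go(p,psi=None):
    """roll first (units), then shift in the axes after that roll"""
    o,M,ps=st()
    r=0 if psi is None else -(((psi-ps)+90)%180-90)/6
    M2=M@R.from_euler('z',r*6,degrees=True).as_matrix()
    d=M2.T@(np.array(p)-o["tool_pos"])/0.025
    print("t=%.2f"%o["clock"],"pos",o["tool_pos"].round(4),"psi %.2f"%ps,"q",o["qpos"].round(2),"F",o["contact_force"].round(1),"T",o["torque"].round(2),"g",round(o["grip_width"],3),"ROLL",round(r,2),"then",d.round(2))
'''
open('h.py','w').write(s)
E
python3 -c "
from h import *
go([.5865,-.2505,.2],68.4)"
```

```text
t=2.20 pos [0.5212 0.0472 0.3261] psi 89.22 q [-0.02  0.27  1.45 -0.    1.43 -1.58] F [-0.7  0.2  0.3] T [ 0.03 -0.01  0.03] g 0.996 ROLL 3.47 then [-10.11   6.81   5.04]
```

arm_command --increments '[[[50,0,0,0,1],[50,0,0,0,1],[50,0,0,0,1],[50,-0.5,0.4,0,0.5],[50,-1,0.7,0.4,0],[50,-1,0.7,0.4,0],[50,-1,0.7,0.4,0],[50,-1,0.7,0.4,0],[50,-1,0.7,0.4,0],[50,-1,0.7,0.4,0],[50,-1,0.7,0.4,0],[50,-1,0.7,0.4,0]]]'

```text
clock: 3.2
tool_pos: [0.5792, -0.2077, 0.2456]
tool_rot: [-2.615, -1.74, 0.0]
contact_force: [0.4, 0.7, 0.5]
grip_width: 0.583
```

arm_command --increments '[[[50,-1,0.5,0.8,0],[50,-0.6,0.3,0.7,0],[50,0,0,0.3,0],[50,0,0,0,0],[50,0,0,0,0]]]'

```text
clock: 3.62
tool_pos: [0.5822, -0.2501, 0.2012]
tool_rot: [-2.613, -1.742, 0.0]
contact_force: [0.4, 0.9, 1.3]
grip_width: 0.594
```

```bash
cat > fin.py <<'E'
from h import *
import sys
def top_rects(n,zlist,c=None):
    c,im,D=load(n); P,uv=cloud(c,D)
    hsv=cv2.cvtColor(im,cv2.COLOR_BGR2HSV)[uv[:,1],uv[:,0]]
    for nm,zz in zlist:
        m=(abs(P[:,2]-zz)<.006)&(hsv[:,2]<100)&(P[:,0]>.4)&(P[:,0]<.7)&(P[:,1]>-.35)&(P[:,1]<.26)
        img=np.zeros((480,640),np.uint8); img[uv[m,1],uv[m,0]]=255
        img=cv2.morphologyEx(img,cv2.MORPH_OPEN,np.ones((3,3)))
        kk,l,s,ce=cv2.connectedComponentsWithStats(img)
        for i in range(1,kk):
            if s[i,4]<40: continue
            sel=l[uv[:,1],uv[:,0]]==i
            z=np.median(P[sel,2]); q=toplane(c,uv[sel],zz); r=cv2.minAreaRect(q[:,:2].astype(np.float32))
            a=r[2]+(90 if r[1][1]>r[1][0] else 0); a=(a+90)%180-90
            print(nm,"px",ce[i].round(0),"z %.4f"%z,"ctr",np.round(r[0],4),"size",np.round(r[1],4),"long axis %.1f"%a,"psi %.1f"%((a+90+90)%180-90 if 0 else a+90))
E
python3 - <<'E'
from fin import *
go([.5865,-.2505,.2],68.4)
shot("wrist","w2"); top_rects("w2",[("fin",.106)])
E
```

```text
t=3.62 pos [ 0.5822 -0.2501  0.2012] psi 67.38 q [-0.5   0.53  1.36  0.    1.25 -1.68] F [0.4 0.9 1.3] T [ 0.04 -0.07 -0.  ] g 0.594 ROLL -0.17 then [0.05 0.17 0.05]
fin px [615.  66.] z 0.1058 ctr [ 0.5403 -0.03  ] size [0.0147 0.0677] long axis -36.6 psi 53.4
fin px [334.  44.] z 0.1047 ctr [ 0.4659 -0.1952] size [0.0433 0.0125] long axis 37.2 psi 127.2
fin px [323. 253.] z 0.1046 ctr [ 0.5872 -0.2532] size [0.0115 0.0436] long axis -22.2 psi 67.8
```

View pics/w2.png

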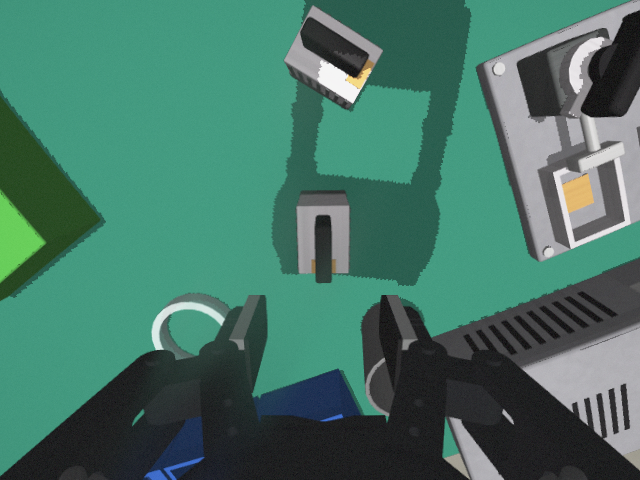

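Fin A is at pixel (323,253), 44 x 12 mm at a height of 105 mm, so the size agrees. I go down to grip it.

arm_command --increments '[[[50,0,0.2,0.5,0],[50,0,0,1,0],[50,0,0,1,0],[50,0,0,1,0],[50,0,0,1,0],[50,0,0,0.5,0],[50,0,0,0,0],[50,0,0,0,0]]]'

```text
clock: 4.33
tool_pos: [0.5873, -0.2524, 0.0766]
tool_rot: [-2.612, -1.745, 0.0]
contact_force: [-0.8, -0.2, 0.6]
grip_width: 0.587
```

arm_command --increments '[[[5,0,0,0,0],[5,0,0,0,0],[5,0,0,0,0],[5,0,0,0,0],[5,0,0,0,0],[5,0,0,0,0],[5,0,0,0,0],[5,0,0,0,0],[5,0,0,0,0]]]' --newtons 60

```text
clock: 5.08
tool_pos: [0.5877, -0.2529, 0.0777]
tool_rot: [2.611, 1.743, 0.002]
contact_force: [-0.4, 1.7, 7.6]
grip_width: 0.127
```

```bash
python3 -c "
from h import *
go([.587,-.2525,.23],91.4)"
```

```text
t=5.08 pos [ 0.5877 -0.2529  0.0777] psi 67.45 q [-0.5   0.68  1.46  0.    1.   -1.68] F [-0.4  1.7  7.6] T [ 0.31 -0.05  0.03] g 0.127 ROLL -3.99 then [ 0.01 -0.02 -6.09]
```

arm_command --increments '[[[5,0,0,-0.4,0],[5,0,0,-0.8,0],[5,0,0,-1,0],[5,0,0,-1,0],[5,0,0,-1,0],[5,0,0,-1,-0.5],[5,0,0,-0.8,-0.5],[5,0,0,0,-1],[5,0,0,0,-1],[5,0,0,0,-0.7],[5,0,0,0,-0.3],[5,0,0,0,0]]]'

```text
clock: 6.08
tool_pos: [0.5867, -0.2527, 0.2271]
tool_rot: [2.191, 2.251, 0.0]
contact_force: [0.1, 0.5, -3.6]
grip_width: 0.126
```

```bash
python3 -c "
from h import *
go([.6487,.080,.23],91.4)"
```

```text
t=6.08 pos [ 0.5867 -0.2527  0.2271] psi 91.55 q [-0.5   0.52  1.31 -0.    1.31 -2.1 ] F [ 0.1  0.5 -3.6] T [-0.01  0.01 -0.05] g 0.126 ROLL 0.03 then [13.24  2.8  -0.12]
```

arm_command --increments '[[[5,0.5,0.1,0,0],[5,1,0.2,0,0],[5,1,0.2,0,0],[5,1,0.2,0,0],[5,1,0.2,0,0],[5,1,0.2,0,0],[5,1,0.2,0,0],[5,1,0.2,0,0],[5,1,0.2,0,0],[5,1,0.2,0,0],[5,1,0.2,0,0],[5,1,0.2,0,0]]]'

```text
clock: 7.08
tool_pos: [0.6369, 0.0381, 0.2267]
tool_rot: [-2.195, -2.248, -0.0]
contact_force: [0.4, -0.7, -3.2]
grip_width: 0.132
```

arm_command --increments '[[[5,0.8,0.2,0,0],[5,0.6,0.2,0,0],[5,0.3,0.1,0,0],[5,0,0,0,0],[5,0,0,0,0],[5,0,0,0,0]]]'

```text
clock: 7.58
tool_pos: [0.6484, 0.0779, 0.2263]
tool_rot: [2.194, 2.248, -0.001]
contact_force: [-1.1, 0.4, -3.5]
grip_width: 0.13
```

```bash
python3 - <<'E'
from fin import *
go([.6487,.080,.23],91.4)
c,im,D=shot("wrist","w3"); shot("top","t3")
P,uv=cloud(c,D); hsv=cv2.cvtColor(im,cv2.COLOR_BGR2HSV)[uv[:,1],uv[:,0]]
m=(abs(P[:,2]-.043)<.005)&(hsv[:,1]<70)&(P[:,0]>.56)&(P[:,0]<.72)
img=np.zeros((480,640),np.uint8); img[uv[m,1],uv[m,0]]=255
kk,l,s,ce=cv2.connectedComponentsWithStats(img,connectivity=8)
for i in range(1,kk):
    if s[i,4]<60: continue
    sel=l[uv[:,1],uv[:,0]]==i
    q=toplane(c,uv[sel],.0435); print("bay",s[i],np.median(P[sel,2]),cv2.minAreaRect(q[:,:2].astype(np.float32)))
E
```

```text
t=7.58 pos [0.6484 0.0779 0.2263] psi 91.40 q [ 0.03  0.54  1.28 -0.    1.33 -1.57] F [-1.1  0.4 -3.5] T [ 0.04 -0.01  0.02] g 0.13 ROLL 0.0 then [ 0.08  0.01 -0.15]
bay [349 177  10  37 229] 0.042661310318895085 ((0.6272706389427185, 0.10507331043481827), (0.03364718332886696, 0.008223005570471287), 2.961016893386841)
bay [ 185  178   71   79 1344] 0.04261942724467782 ((0.65204256772995, -0.019257452338933945), (0.0755809023976326, 0.061603084206581116), 1.4629210233688354)
bay [293 178  10  34 220] 0.042907569517737415 ((0.6279842853546143, 0.05336231738328934), (0.008223017677664757, 0.03084765002131462), 89.98673248291016)
bay [ 397  178   70   79 1382] 0.04260084808435677 ((0.6474281549453735, 0.17893517017364502), (0.07557126879692078, 0.0614856593310833), 1.0339151620864868)
bay [ 15 253  40  28 257] 0.04340592262506576 ((0.7028732299804688, -0.21595491468906403), (0.04497408866882324, 0.015304322354495525), 50.409019470214844)
```

View pics/w3.png

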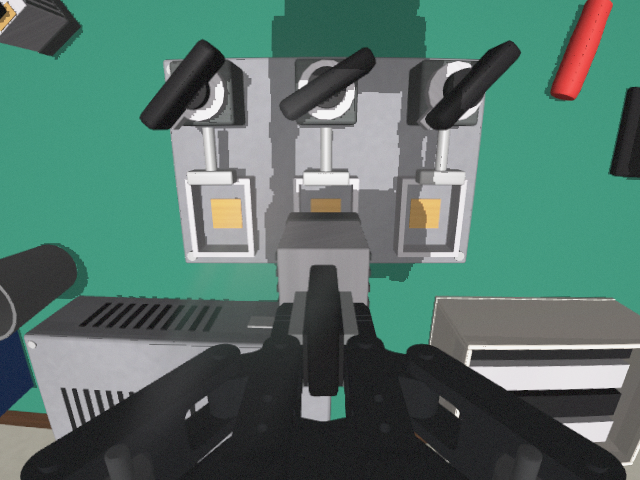

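View pics/t3.png

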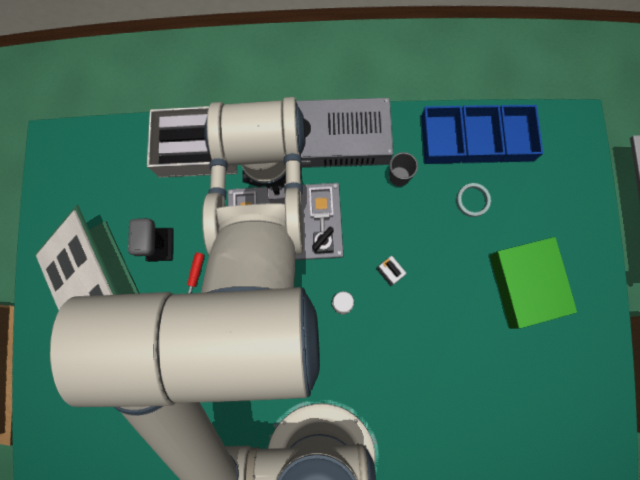

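```bash
python3 - <<'E'
from fin import *
np.set_printoptions(precision=4,suppress=True)
c,im,D=load("w3"); P,uv=cloud(c,D)
m=(P[:,2]>.13)&(P[:,2]<.25)&(uv[:,0]>270)&(uv[:,0]<380)&(uv[:,1]<300)
for r in (216,230,240,246,250,256,270):
    k=m&(uv[:,1]==r); 
    if k.sum(): print(r,P[k][:,2].mean(),P[k][:,0].mean(),P[k][:,1].min(),P[k][:,1].max())
go([.6497,.0798,.2263],91.4)
E
```

```text
216 0.16128413650712586 0.6193428706111833 0.05559859213978138 0.09782676893430658
230 0.18838061550155794 0.6203947154427925 0.05631852728749425 0.09664928941031697
240 0.20576797259151935 0.6204711162506938 0.05613565750085818 0.0968695901392253
246 0.21440123532353245 0.620626827979347 0.05624151509938364 0.09848725126746388
250 0.217486620913442 0.6215041613683907 0.05547537608395697 0.09755331711013865
256 0.21748219582996556 0.6243628780103486 0.054815808285225254 0.09835790033967355
270 0.2197585118171269 0.6302236193349783 0.054847356398462305 0.09867809444526557
t=7.68 pos [0.6484 0.0778 0.2263] psi 91.38 q [ 0.03  0.54  1.28 -0.    1.33 -1.57] F [-0.   0.4 -2.4] T [-0.03  0.02  0.02] g 0.13 ROLL -0.0 then [0.08 0.05 0.  ]
```

arm_command --increments '[[[5,0.08,0.04,0,0],[5,0,0,0.5,0],[5,0,0,1,0],[5,0,0,1,0],[5,0,0,0.6,0],[5,0,0,0.4,0],[5,0,0,0,0],[5,0,0,0,0]]]'

```text
clock: 8.35
tool_pos: [0.6497, 0.0808, 0.1391]
tool_rot: [-2.193, -2.249, 0.0]
contact_force: [-0.3, -0.7, -3.3]
grip_width: 0.129
```

```bash
python3 - <<'E'
from fin import *
go([.6497,.0798,.098],91.4)
shot("wrist","w4");shot("side","s4")
E
```

```text
t=8.35 pos [0.6497 0.0808 0.1391] psi 91.44 q [ 0.03  0.63  1.37 -0.    1.15 -1.56] F [-0.3 -0.7 -3.3] T [ 0.02 -0.06 -0.02] g 0.129 ROLL 0.01 then [-0.04 -0.    1.64]
```

View pics/w4.png

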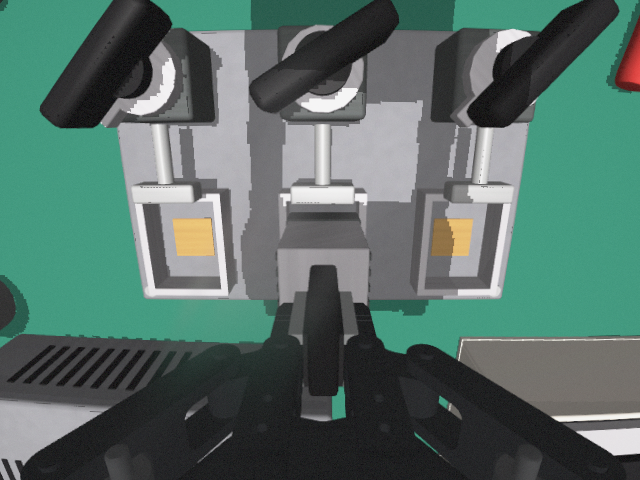

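View pics/s4.png

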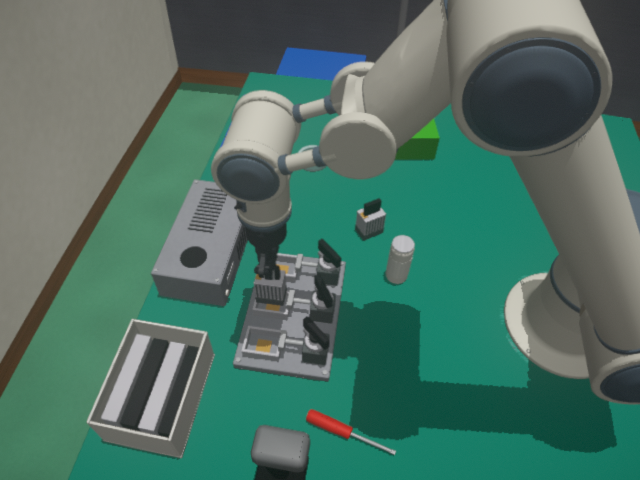

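The module hangs just above bay 2. The bay's front corners show evenly at (285,197) and (362,197). I lower it carefully.

arm_command --increments '[[[5,-0.04,0,0.2,0],[5,0,0,0.3,0],[5,0,0,0.3,0],[5,0,0,0.3,0],[5,0,0,0.2,0],[5,0,0,0.1,0],[5,0,0,0,0]]]'

```text
clock: 9.03
tool_pos: [0.6491, 0.08, 0.1029]
tool_rot: [-2.192, -2.249, 0.001]
contact_force: [-0.2, -0.5, -2.5]
grip_width: 0.128
```

```bash
python3 -c "
from h import *
go([.6497,.0798,.098],91.4)"
```

```text
t=9.03 pos [0.6491 0.08   0.1029] psi 91.46 q [ 0.03  0.67  1.4  -0.    1.08 -1.56] F [-0.2 -0.5 -2.5] T [-0.04 -0.04 -0.02] g 0.128 ROLL 0.01 then [-0.01  0.02  0.19]
```

In the pocket without contact. I go down the last 5 mm.

arm_command --increments '[[[5,0,0,0.1,0],[5,0,0,0.06,0],[5,0,0,0.04,0],[5,0,0,0.02,0],[5,0,0,0,0]]]'

```text
clock: 9.45
tool_pos: [0.6496, 0.08, 0.0983]
tool_rot: [2.193, 2.249, 0.0]
contact_force: [0.3, 0.0, -3.4]
grip_width: 0.13
```

```bash
python3 -c "
from h import *
go([.6497,.0798,.098],91.4)"
```

```text
t=9.45 pos [0.6496 0.08   0.0983] psi 91.46 q [ 0.03  0.67  1.4   0.    1.07 -1.56] F [ 0.3  0.  -3.4] T [-0.    0.02  0.05] g 0.13 ROLL 0.01 then [-0.01  0.01  0.01]
```

Not on the floor yet: the force still shows the full weight. A little more.

arm_command --increments '[[[5,0,0,0.04,0],[5,0,0,0.04,0],[5,0,0,0,0]]]'

```text
clock: 9.7
tool_pos: [0.6498, 0.0801, 0.0976]
tool_rot: [2.192, 2.249, 0.001]
contact_force: [-6.6, 0.1, 16.5]
grip_width: 0.131
```

arm_command --increments '[[[5,0,0,0.04,0],[5,0,0,0,0],[5,0,0,0,0]]]'

```text
clock: 9.95
tool_pos: [0.6499, 0.0801, 0.0976]
tool_rot: [2.192, 2.249, 0.002]
contact_force: [-10.6, -0.4, 28.5]
grip_width: 0.128
```

arm_command --increments '[[[5,0,0,-0.08,0],[40,0,0,0,0],[40,0,0,0,0],[40,0,0,0,0],[40,0,0,0,0],[40,0,0,0,0],[40,0,0,-0.4,0],[40,0,0,-1,0],[40,0,0,-1,0],[40,0,0,-1,0],[40,0,0,-1,0],[40,0,0,-0.5,0]]]'

```text
clock: 10.95
tool_pos: [0.6506, 0.08, 0.2238]
tool_rot: [2.191, 2.247, 0.005]
contact_force: [0.8, -0.5, 0.4]
grip_width: 0.469
```

```bash
python3 - <<'E'
from fin import *
go([.538,.077,.23],59)
c,im,D=shot("wrist","w5"); top_rects("w5",[("fin",.126),("handle",.122)])
P,uv=cloud(c,D); m=(abs(P[:,2]-.09)<.006)&(P[:,0]>.6)&(P[:,0]<.7)&(abs(P[:,1]-.08)<.04)&(uv[:,1]<420)
print(np.median(P[m],0),P[m].min(0),P[m].max(0))
E
```

```text
t=10.95 pos [0.6506 0.08   0.2238] psi 91.46 q [ 0.03  0.54  1.28 -0.    1.32 -1.56] F [ 0.8 -0.5  0.4] T [-0.06 -0.03  0.01] g 0.469 ROLL 5.41 then [-2.42 -3.8  -0.26]
fin px [492.  66.] z 0.1209 ctr [0.5302 0.1821] size [0.0095 0.041 ] long axis -38.3 psi 51.7
fin px [195.  48.] z 0.1211 ctr [ 0.5249 -0.0029] size [0.0061 0.0148] long axis -67.8 psi 22.2
fin px [337.  69.] z 0.1210 ctr [0.5352 0.0854] size [0.0099 0.0416] long axis -57.3 psi 32.7
fin px [187.  59.] z 0.1208 ctr [ 0.5309 -0.0076] size [0.0057 0.0064] long axis -0.0 psi 90.0
fin px [162.  89.] z 0.1210 ctr [ 0.5493 -0.0261] size [0.0102 0.0477] long axis -44.6 psi 45.4
fin px [296.  95.] z 0.1210 ctr [0.5519 0.0604] size [0.0096 0.0228] long axis -51.1 psi 38.9
fin px [453. 107.] z 0.1210 ctr [0.5543 0.1609] size [0.0099 0.0189] long axis -39.1 psi 50.9
fin px [323. 242.] z 0.1246 ctr [0.6492 0.0796] size [0.0433 0.0114] long axis 1.0 psi 91.0
handle px [173.  79.] z 0.1204 ctr [ 0.5435 -0.0204] size [0.0144 0.0686] long axis -42.9 psi 47.1
handle px [477.  79.] z 0.1204 ctr [0.5386 0.175 ] size [0.0142 0.0689] long axis -40.8 psi 49.2
handle px [325.  78.] z 0.1204 ctr [0.5411 0.0773] size [0.0141 0.0683] long axis -57.2 psi 32.8
handle px [323. 241.] z 0.1246 ctr [0.6502 0.0796] size [0.0447 0.0116] long axis 1.0 psi 91.0
[0.64601994 0.07812624 0.08875357] [0.62110729 0.05739262 0.08402075] [0.68014842 0.10185342 0.09581298]
```

View pics/w5.png

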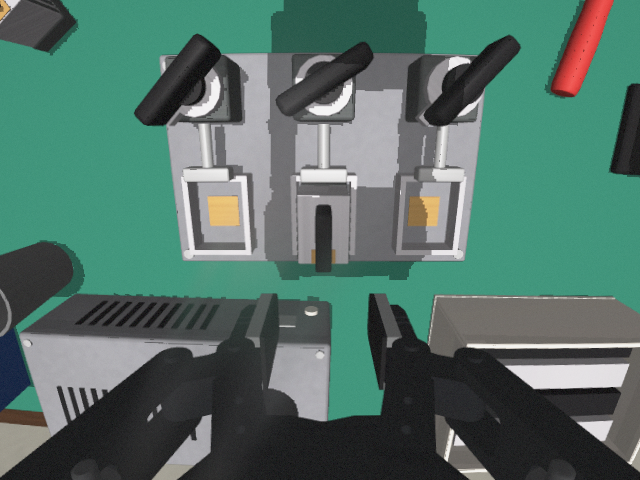

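Module 1 is seated: the fin top reads 125 to 126 mm at pixel (323,242). Next is handle 2, at pixel (325,78) with its long axis at -57°.

arm_command --increments '[[[40,0,0,0,1],[40,0,0,0,1],[40,0,0,0,1],[40,0,0,0,1],[40,0,0,0,1],[40,0,0,0,1],[40,0,0,0,1],[40,0,0,0,1],[40,0,0,0,1],[40,-0.4,-0.2,0,0.8],[40,-1,-0.6,0,0],[40,-1,-0.6,0,0]]]'

```text
clock: 12.0
tool_pos: [0.5797, 0.076, 0.2196]
tool_rot: [3.015, 0.882, 0.0]
contact_force: [-0.6, -0.4, -0.2]
grip_width: 0.471
```

arm_command --increments '[[[40,-1,-0.6,0,0],[40,-0.4,-0.3,0,0],[40,0,0,0,0],[40,0,0,0,0],[40,0,0,0,0]]]'

```text
clock: 12.42
tool_pos: [0.5396, 0.0762, 0.2201]
tool_rot: [3.015, 0.883, 0.002]
contact_force: [0.4, 0.2, 0.0]
grip_width: 0.47
```

```bash
python3 - <<'E'
from fin import *
go([.5399,.0771,.089],32.8)
c,im,D=shot("wrist","w6"); top_rects("w6",[("handle",.122)])
E
```

```text
t=12.42 pos [0.5396 0.0762 0.2201] psi 32.66 q [ 0.03  0.39  1.56 -0.    1.19 -0.54] F [0.4 0.2 0. ] T [ 0.01 -0.02 -0.03] g 0.47 ROLL -0.02 then [ 0.02 -0.03  5.25]
handle px [404. 114.] z 0.1204 ctr [0.5371 0.1761] size [0.0141 0.0685] long axis -40.8 psi 49.2
handle px [326. 238.] z 0.1203 ctr [0.5389 0.0786] size [0.0135 0.0676] long axis -56.8 psi 33.2
handle px [448. 313.] z 0.1244 ctr [0.6499 0.0807] size [0.0481 0.014 ] long axis 0.0 psi 90.0
handle px [275. 370.] z 0.1200 ctr [ 0.5644 -0.0348] size [0.0071 0.0192] long axis -70.6 psi 19.4
```

View pics/w6.png

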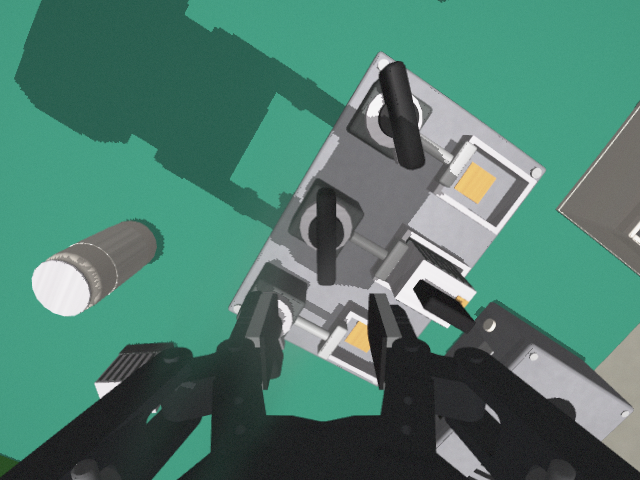

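Handle 2 lies between the fingers at (326,238). I go down 131 mm and grip it.

arm_command --increments '[[[40,0.03,-0.04,0.5,0],[40,0,0,1,0],[40,0,0,1,0],[40,0,0,1,0],[40,0,0,1,0],[40,0,0,0.5,0],[40,0,0,0.25,0],[40,0,0,0,0],[40,0,0,0,0]]]'

```text
clock: 13.22
tool_pos: [0.5394, 0.0774, 0.0888]
tool_rot: [3.015, 0.883, 0.0]
contact_force: [-0.5, 0.7, 0.7]
grip_width: 0.467
```

arm_command --increments '[[[8,0,0,0,0],[8,0,0,0,0],[8,0,0,0,0],[8,0,0,0,0],[8,0,0,0,0],[8,0,0,0,0],[8,0,0,0,0],[8,0,0,0,0]]]' --newtons 40

```text
clock: 13.88
tool_pos: [0.5407, 0.0781, 0.0899]
tool_rot: [3.015, 0.883, 0.007]
contact_force: [6.3, 6.5, 2.7]
grip_width: 0.156
```

```bash
python3 - <<'E'
from fin import *
go([.5395,.0775,.089],32.8)
E
```

```text
t=13.88 pos [0.5407 0.0781 0.0899] psi 32.65 q [ 0.03  0.57  1.69  0.    0.88 -0.54] F [6.3 6.5 2.7] T [ 1.02 -0.86 -0.05] g 0.156 ROLL -0.03 then [-0.05 -0.01  0.04]
```

arm_command --increments '[[[8,0.05,0,0,0],[8,0,0,0,0],[8,0,0,0,0.5],[8,0,0,0,1],[8,0,0,0,1],[8,0,0,0,1],[8,0,0,0,0.5],[8,0,0,0,0],[8,0,0,0,0]]]'

```text
clock: 14.63
tool_pos: [0.5411, 0.0784, 0.0898]
tool_rot: [-3.133, -0.236, -0.005]
contact_force: [2.2, 2.7, 7.5]
grip_width: 0.155
```

```bash
python3 - <<'E'
from fin import *
go([.5395,.0775,.089],32.8)
shot("wrist","w7")
E
```

```text
t=14.63 pos [0.5411 0.0784 0.0898] psi 8.63 q [ 0.03  0.57  1.69  0.    0.88 -0.12] F [2.2 2.7 7.5] T [ 0.36 -0.2  -0.04] g 0.155 ROLL -4.03 then [-0.07 -0.01  0.03]
```

View pics/w7.png

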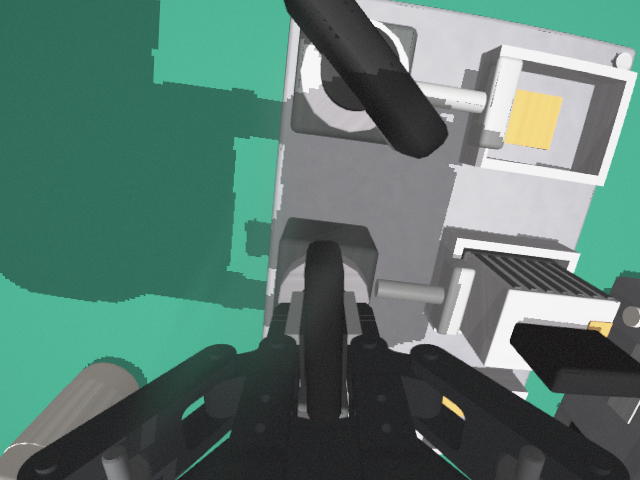

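The handle turned 24° freely and the tab stays under the bar. I continue.

arm_command --increments '[[[8,0,0,0,0.5],[8,0,0,0,1],[8,0,0,0,1],[8,0,0,0,1],[8,0,0,0,1],[8,0,0,0,1],[8,0,0,0,0.5],[8,0,0,0,0],[8,0,0,0,0]]]'

```text
clock: 15.43
tool_pos: [0.5415, 0.0784, 0.0899]
tool_rot: [-3.051, 0.743, -0.006]
contact_force: [4.3, 2.4, 5.1]
grip_width: 0.157
```

```bash
python3 - <<'E'
from fin import *
go([.5395,.0775,.089],32.8)
E
```

```text
t=15.43 pos [0.5415 0.0784 0.0899] psi -27.38 q [0.03 0.57 1.69 0.   0.88 0.51] F [4.3 2.4 5.1] T [ 0.49 -0.53 -0.03] g 0.157 ROLL -10.03 then [-0.09 -0.01  0.03]
```

arm_command --increments '[[[8,0,0,0,1],[8,0,0,0,1],[8,0,0,0,0.5],[8,0,0,0,0]]]'

```text
clock: 15.77
tool_pos: [0.5418, 0.0783, 0.0899]
tool_rot: [-2.925, 1.14, -0.006]
contact_force: [5.0, 2.2, 4.3]
grip_width: 0.157
```

```bash
python3 -c "
from h import *
go([.5395,.0775,.089],32.8)"
```

```text
t=15.77 pos [0.5418 0.0783 0.0899] psi -42.58 q [0.03 0.57 1.69 0.   0.88 0.78] F [5.  2.2 4.3] T [ 0.43 -0.74 -0.03] g 0.157 ROLL -12.56 then [-0.09 -0.02  0.03]
```

arm_command --increments '[[[8,0,0,0,1],[8,0,0,0,1],[8,0,0,0,0]]]'

```text
clock: 16.02
tool_pos: [0.5419, 0.0782, 0.0899]
tool_rot: [-2.788, 1.444, -0.006]
contact_force: [5.2, 0.5, 3.7]
grip_width: 0.156
```

```bash
python3 -c "
from h import *
go([.5395,.0775,.089],32.8)
shot('wrist','w8')"
```

```text
t=16.02 pos [0.5419 0.0782 0.0899] psi -54.77 q [0.03 0.57 1.69 0.   0.88 0.99] F [5.2 0.5 3.7] T [ 0.26 -0.88 -0.09] g 0.156 ROLL -14.59 then [-0.1  -0.03  0.03]
```

View pics/w8.png

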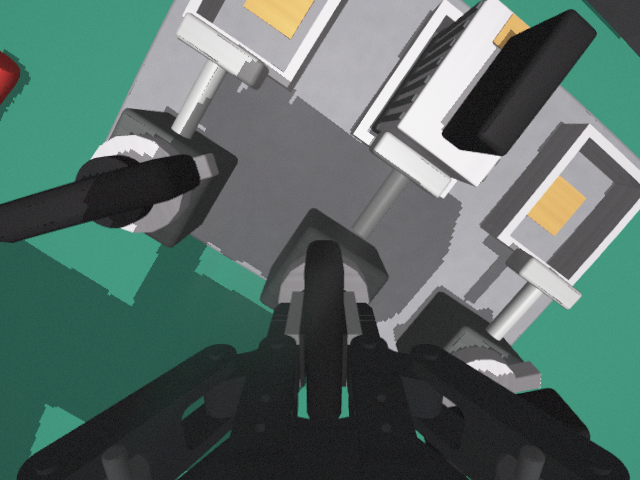

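The jaw at (405,165) is moving in towards the module. The slip hasn't come yet.

arm_command --increments '[[[8,0,0,0,1],[8,0,0,0,1],[8,0,0,0,0]]]'

```text
clock: 16.32
tool_pos: [0.5419, 0.0782, 0.0899]
tool_rot: [-2.621, 1.727, -0.006]
contact_force: [6.5, -0.3, 3.6]
grip_width: 0.155
```

```bash
python3 -c "
from h import *
go([.5395,.0775,.089],32.8)"
```

```text
t=16.32 pos [0.5419 0.0782 0.0899] psi -66.75 q [ 0.03  0.57  1.69 -0.    0.88  1.2 ] F [ 6.5 -0.3  3.6] T [ 0.12 -0.94  0.01] g 0.155 ROLL 13.41 then [0.1  0.03 0.03]
```

arm_command --increments '[[[8,0,0,0,1],[8,0,0,0,1],[8,0,0,0,0]]]'

```text
clock: 16.57
tool_pos: [0.542, 0.0781, 0.0899]
tool_rot: [-2.426, 1.991, -0.006]
contact_force: [6.4, -1.3, 2.7]
grip_width: 0.155
```

```bash
python3 -c "
from h import *
go([.5395,.0775,.089],32.8)"
```

```text
t=16.57 pos [0.542  0.0781 0.0899] psi -78.75 q [ 0.03  0.57  1.69 -0.    0.88  1.41] F [ 6.4 -1.3  2.7] T [-0.06 -1.1  -0.  ] g 0.155 ROLL 11.41 then [0.1  0.04 0.03]
```

arm_command --increments '[[[8,0,0,0,1],[8,0,0,0,0.5],[8,0,0,0,0]]]'

```text
clock: 16.82
tool_pos: [0.5421, 0.078, 0.0899]
tool_rot: [-2.266, 2.171, -0.006]
contact_force: [7.6, -1.8, 3.0]
grip_width: 0.157
```

```bash
python3 -c "
from h import *
go([.5395,.0775,.089],32.8)"
```

```text
t=16.82 pos [0.5421 0.078  0.0899] psi -87.56 q [ 0.03  0.57  1.69 -0.    0.88  1.56] F [ 7.6 -1.8  3. ] T [-0.25 -1.09 -0.09] g 0.157 ROLL 9.94 then [0.1  0.04 0.03]
```

arm_command --increments '[[[8,0,0,0,1],[8,0,0,0,0.5],[8,0,0,0,0]]]'

```text
clock: 17.07
tool_pos: [0.5421, 0.0779, 0.0899]
tool_rot: [-2.088, 2.342, -0.006]
contact_force: [6.5, -2.2, 3.8]
grip_width: 0.155
```

```bash
python3 -c "
from h import *
go([.5395,.0775,.089],32.8)
shot('wrist','w9')"
```

```text
t=17.07 pos [0.5421 0.0779 0.0899] psi -96.56 q [ 0.03  0.57  1.69 -0.    0.88  1.72] F [ 6.5 -2.2  3.8] T [-0.41 -1.07 -0.04] g 0.155 ROLL 8.44 then [0.1  0.04 0.04]
```

View pics/w9.png

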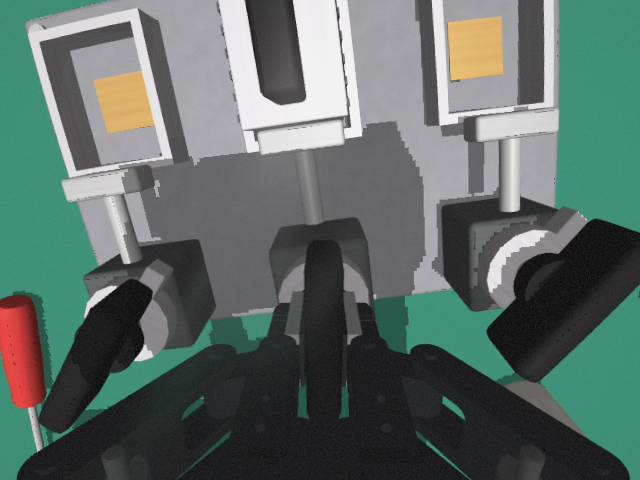

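Turned 129° so far. The jaw at (302,137) has reached the module, with no slip torque yet. I continue in small steps.

arm_command --increments '[[[8,0,0,0,1],[8,0,0,0,0.5],[8,0,0,0,0]]]'

```text
clock: 17.37
tool_pos: [0.5421, 0.0778, 0.0899]
tool_rot: [-1.898, 2.499, -0.005]
contact_force: [6.4, -3.6, 3.0]
grip_width: 0.154
```

```bash
python3 -c "
from h import *
go([.5395,.0775,.089],32.8)"
```

```text
t=17.37 pos [0.5421 0.0778 0.0899] psi -105.56 q [ 0.03  0.57  1.69 -0.    0.88  1.88] F [ 6.4 -3.6  3. ] T [-0.57 -1.09 -0.1 ] g 0.154 ROLL 6.94 then [0.09 0.05 0.04]
```

arm_command --increments '[[[8,0,0,0,0.8],[8,0,0,0,0]]]'

```text
clock: 17.53
tool_pos: [0.5421, 0.0777, 0.0899]
tool_rot: [-1.79, 2.577, -0.005]
contact_force: [6.3, -4.7, 2.8]
grip_width: 0.154
```

```bash
python3 -c "
from h import *
go([.5395,.0775,.089],32.8)
shot('wrist','w10')"
```

```text
t=17.53 pos [0.5421 0.0777 0.0899] psi -110.42 q [ 0.03  0.57  1.69 -0.    0.88  1.96] F [ 6.3 -4.7  2.8] T [-0.69 -1.07 -0.09] g 0.154 ROLL 6.13 then [0.09 0.05 0.04]
```

View pics/w10.png

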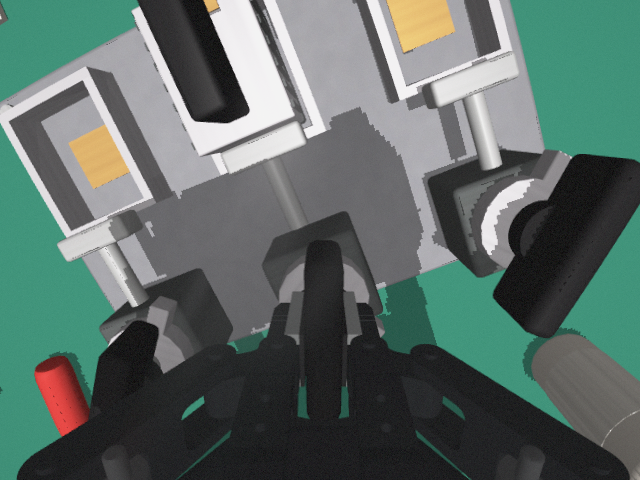

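```bash
python3 - <<'E'
from h import *
c,im,D=shot('side','s5')
u,v=proj(c,[.541,.078,.09])[0]; print(u,v); u=int(u);v=int(v)
cv2.imwrite('pics/s5z.png',cv2.resize(im[v-55:v+55,u-75:u+75],None,fx=5,fy=5,interpolation=cv2.INTER_CUBIC))
E
```

```text
323.6619022949963 295.2080957505663
```

View pics/s5z.png

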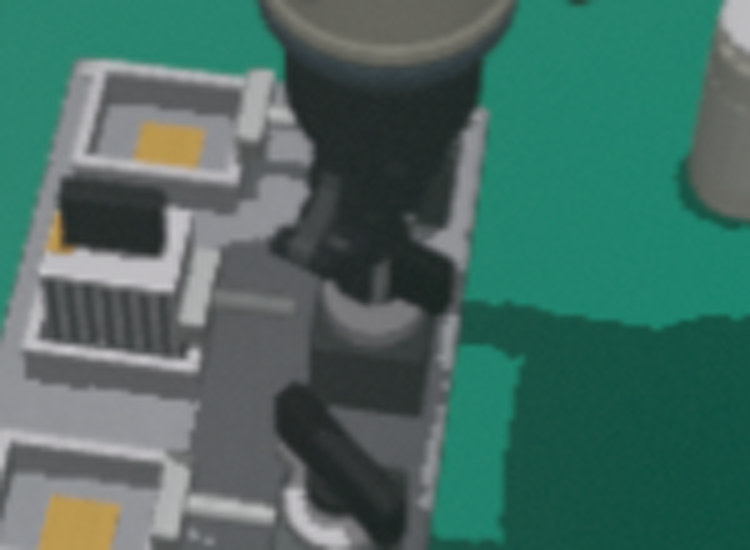

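```bash
python3 - <<'E'
from h import *
o,M,p=st(); print(o["joint_efforts"].round(3),o["torque"].round(3),o["contact_force"].round(2))
for n in ("w6","w5","w2"):
    c,im,D=load(n); u,v=proj(c,[.5405,.078,.1])[0].astype(int); print(n,u,v)
    a=im[max(0,v-70):v+70,max(0,u-90):u+90]
    a=cv2.convertScaleAbs(a,alpha=1.6,beta=20)
    cv2.imwrite(f'pics/{n}z.png',cv2.resize(a,None,fx=4,fy=4,interpolation=cv2.INTER_CUBIC))
E
```

```text
[  3.155 -79.052 -20.128   1.137   2.148   0.377] [-0.673 -1.113 -0.068] [ 6.27 -4.    3.01]
w6 326 233
w5 324 82
w2 739 15Traceback (most recent call last):
  File "<stdin>", line 7, in <module>
cv2.error: OpenCV(4.12.0) /io/opencv/modules/imgproc/src/resize.cpp:4208: error: (-215:Assertion failed) !ssize.empty() in function 'resize'
```

View pics/w6z.png

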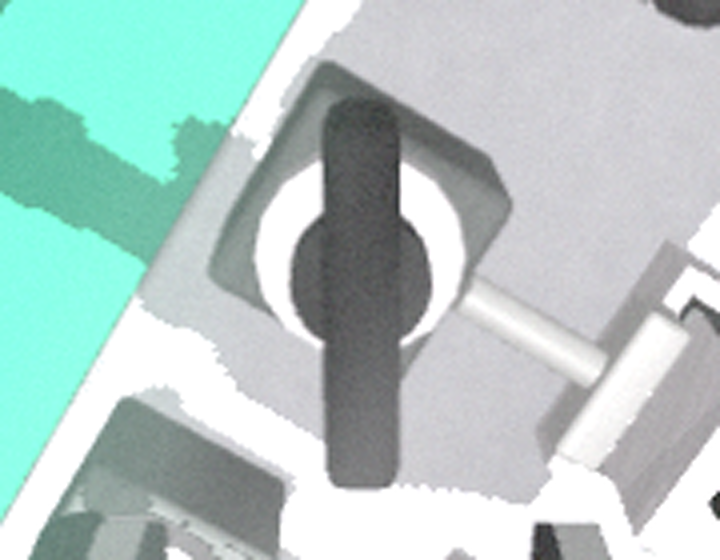

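View pics/w5z.png

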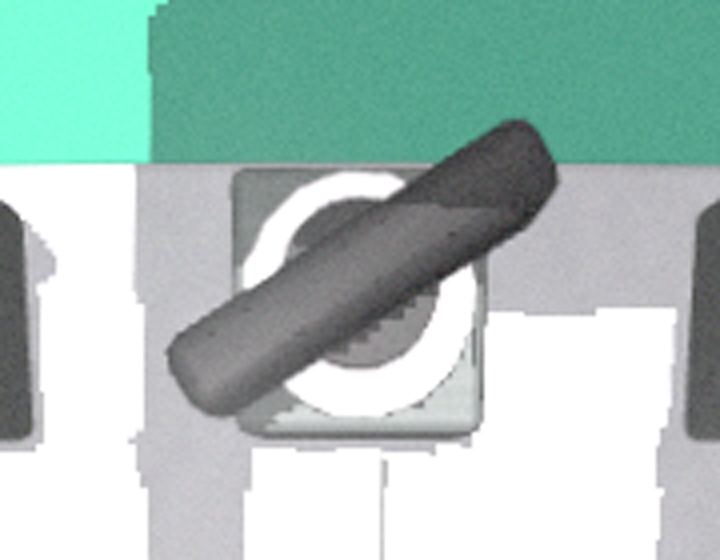

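Joint 6 effort reads 0.38 N m, so the limiter may be slipping. I release and look at the tab.

arm_command --increments '[[[45,0,0,0,0],[45,0,0,0,0],[45,0,0,0,0],[45,0,0,0,0],[45,0,0,0,0],[45,0,0,-0.5,0],[45,0,0,-1,0],[45,0,0,-1,0],[45,0,0,-1,0],[45,0,0,-1,0],[45,0,0,-0.5,0],[45,0,0,0,0]]]'

```text
clock: 18.63
tool_pos: [0.5411, 0.0782, 0.2164]
tool_rot: [-1.797, 2.572, -0.004]
contact_force: [1.4, 0.8, -0.2]
grip_width: 0.528
```

```bash
python3 - <<'E'
from fin import *
o,M,p=st(); print(o["joint_efforts"].round(3),o["torque"].round(3))
go([.5407,.078,.2],32.8)
c,im,D=shot("wrist","w11"); top_rects("w11",[("handle",.122)])
u,v=proj(c,[.5405,.078,.1])[0].astype(int); print(u,v)
a=im[max(0,v-70):v+70,max(0,u-90):u+90]
a=cv2.convertScaleAbs(a,alpha=1.3,beta=20)
cv2.imwrite('pics/w11z.png',cv2.resize(a,None,fx=4,fy=4,interpolation=cv2.INTER_CUBIC))
E
```

```text
[ 4.1000e-02 -7.6636e+01 -3.5079e+01 -5.0000e-03  1.3430e+00  0.0000e+00] [ 0.02   0.009 -0.002]
t=18.63 pos [0.5411 0.0782 0.2164] psi -110.13 q [0.03 0.4  1.56 0.   1.18 1.96] F [ 1.4  0.8 -0.2] T [ 0.02  0.01 -0.  ] g 0.528 ROLL 6.18 then [0.02 0.   0.66]
handle px [259.  86.] z 0.1247 ctr [0.6508 0.0792] size [0.0444 0.0126] long axis 1.2 psi 91.2
handle px [459. 190.] z 0.1204 ctr [ 0.5445 -0.021 ] size [0.0148 0.068 ] long axis -43.5 psi 46.5
handle px [323. 239.] z 0.1204 ctr [0.5421 0.0766] size [0.0134 0.0682] long axis -20.6 psi 69.4
handle px [201. 288.] z 0.1205 ctr [0.5394 0.1746] size [0.0141 0.0696] long axis -41.0 psi 49.0
322 236
```

View pics/w11z.png

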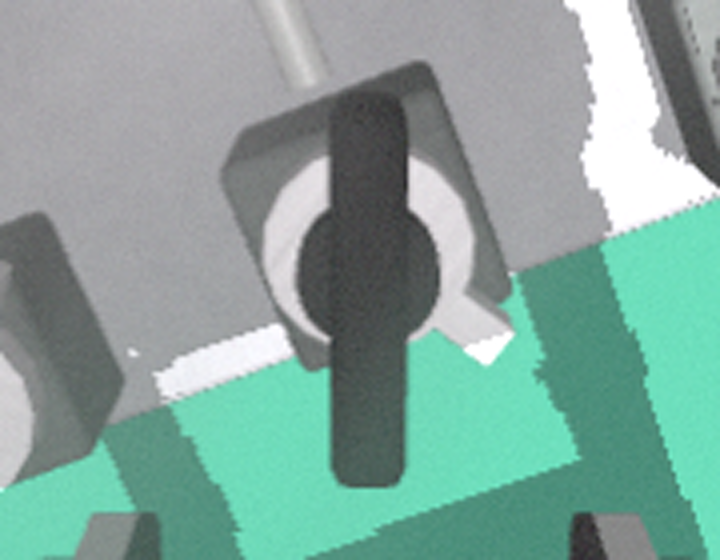

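```bash
python3 - <<'E'
from fin import *
c,im,D=load("w11")
# crop origin
u0,v0=322-90,236-70
for p in [(490,350),(505,340),(475,360),(440,320),(470,295)]:
    uv=(u0+p[0]/4,v0+p[1]/4); q=toplane(c,[uv],.074)[0]; d=q[:2]-[.5408,.0778]
    print(q.round(4),np.hypot(*d).round(4),np.degrees(np.arctan2(d[1],d[0])).round(1))
P,uv=cloud(c,D); m=(abs(P[:,2]-.0735)<.012)&(np.hypot(P[:,0]-.5408,P[:,1]-.0778)>.025)&(np.hypot(P[:,0]-.5408,P[:,1]-.0778)<.04)
print(P[m].mean(0),m.sum()); d=P[m][:,:2]-[.5408,.0778];print(np.degrees(np.arctan2(d[:,1],d[:,0])).round(0)[::8],P[m][::8,2].round(3))
E
```

```text
[0.5095 0.0606 0.074 ] 0.0357 -151.2
[0.5105 0.0569 0.074 ] 0.0368 -145.3
[0.5085 0.0643 0.074 ] 0.0351 -157.3
[0.5195 0.0683 0.074 ] 0.0233 -156.0
[0.5225 0.0606 0.074 ] 0.0251 -136.7
[0.53917499 0.07222473 0.06885983] 719
[   2.  -44.  -36.  -47.  -45.  -42.  -39.  -50.  -48.  -47.  -44.   -1.
  -50.  -45.  -57.  -57.  -56.  -56.   18.   25.  -66.  -62.   29.   39.
   29.   39.  -71.   37.   45.   38.   44.  -78.   43.   47.   51.   43.
   47.   50.   51.   58.   58. -100.   62.   67. -111. -114. -119. -120.
 -126. -127. -128. -131. -134. -129. -132. -134. -137. -135. -135.  109.
 -140. -139. -138. -143. -137. -143. -138. -146. -140. -150. -142.  126.
 -150. -142.  132. -149. -143.  137. -151.  129. -157. -148.  134. -152.
  132. -154.  135. -152.  142.  141.] [0.062 0.062 0.064 0.064 0.067 0.067 0.067 0.065 0.067 0.067 0.066 0.062
 0.067 0.067 0.066 0.066 0.066 0.065 0.065 0.064 0.066 0.067 0.067 0.062
 0.067 0.065 0.066 0.067 0.065 0.067 0.065 0.065 0.066 0.067 0.065 0.068
 0.067 0.066 0.067 0.064 0.067 0.065 0.067 0.067 0.066 0.067 0.066 0.066
 0.065 0.067 0.067 0.067 0.067 0.066 0.066 0.067 0.066 0.077 0.066 0.064
 0.079 0.066 0.078 0.079 0.078 0.079 0.075 0.079 0.079 0.08  0.079 0.068
 0.078 0.079 0.067 0.079 0.079 0.066 0.077 0.068 0.078 0.078 0.068 0.079
 0.067 0.079 0.067 0.08  0.066 0.066]
```

Clamp 2 is clamped. The tab stands at about -149° heading and the bar is about 50° past it (0.86 to 0.92 rad), so it slipped clearly but stayed under 1 rad. Joint 6 effort is the usable slip signal, and I will be stricter on the next clamp. Clamp 2 stays untouched from here. Next is the second module.

```bash
python3 -c "
from h import *
go([.4655,-.1945,.2164],-52.8)"
```

```text
t=18.68 pos [0.5404 0.0782 0.2147] psi -110.14 q [0.03 0.4  1.57 0.   1.17 1.96] F [-0.6  0.2 -1.6] T [-0.05  0.   -0.07] g 0.522 ROLL -9.56 then [ 6.88  8.98 -0.08]
```

arm_command --increments '[[[50,0,0,0,-1],[50,0,0,0,-1],[50,0,0,0,-1],[50,0,0,0,-1],[50,0,0,0,-1],[50,0,0,0,-1],[50,0,0,0,-1],[50,0,0,0,-1],[50,0,0,0,-1],[50,0.4,0.5,0,-0.5],[50,0.8,1,0,0],[50,0.8,1,0,0]]]'

```text
clock: 19.68
tool_pos: [0.518, 0.0007, 0.2122]
tool_rot: [2.811, -1.401, -0.003]
contact_force: [1.9, 0.5, 0.5]
grip_width: 0.586
```

arm_command --increments '[[[50,0.8,1,0,0],[50,0.8,1,0,0],[50,0.8,1,0,0],[50,0.8,1,0,0],[50,0.8,1,0,0],[50,0.7,0.9,0,0],[50,0.2,0.3,0,0],[50,0,0,0,0],[50,0,0,0,0]]]'

```text
clock: 20.43
tool_pos: [0.468, -0.1898, 0.2127]
tool_rot: [-2.809, 1.407, 0.003]
contact_force: [-0.8, 0.4, -0.4]
grip_width: 0.587
```

```bash
python3 - <<'E'
from fin import *
go([.4655,-.1945,.2164],-52.8)
shot("wrist","w12"); top_rects("w12",[("fin",.106)])
E
```

```text
t=20.43 pos [ 0.468  -0.1898  0.2127] psi -53.21 q [-0.5   0.35  1.66  0.    1.14  0.42] F [-0.8  0.4 -0.4] T [-0.02  0.02 -0.05] g 0.587 ROLL -0.07 then [ 0.09  0.2  -0.15]
fin px [173.   8.] z 0.1053 ctr [ 0.5342 -0.0244] size [0.0049 0.0547] long axis -43.5 psi 46.5
fin px [326. 243.] z 0.1048 ctr [ 0.4656 -0.1936] size [0.0434 0.0108] long axis 37.3 psi 127.3
```

View pics/w12.png

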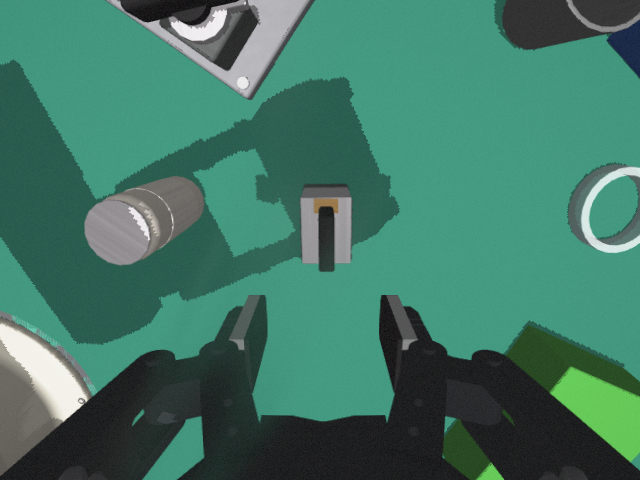

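The second module is at (326,230) with its fin centred and unmoved. I descend and grip.

arm_command --increments '[[[50,0.06,0.17,0.5,0],[50,0,0,1,0],[50,0,0,1,0],[50,0,0,1,0],[50,0,0,1,0],[50,0,0,0.6,0],[50,0,0,0.3,0],[50,0,0,0,0],[50,0,0,0,0]]]'

```text
clock: 21.23
tool_pos: [0.4663, -0.1932, 0.0788]
tool_rot: [-2.81, 1.404, 0.0]
contact_force: [0.2, -0.2, -0.3]
grip_width: 0.584
```

arm_command --increments '[[[5,0,0,0,0],[5,0,0,0,0],[5,0,0,0,0],[5,0,0,0,0],[5,0,0,0,0],[5,0,0,0,0],[5,0,0,0,0],[5,0,0,0,0],[5,0,0,0,0]]]' --newtons 60

```text
clock: 21.98
tool_pos: [0.4664, -0.194, 0.0795]
tool_rot: [-2.81, 1.405, -0.002]
contact_force: [-0.4, 3.1, 11.5]
grip_width: 0.129
```

arm_command --increments '[[[5,0,0,-0.4,0],[5,0,0,-0.8,0],[5,0,0,-1,0],[5,0,0,-1,0],[5,0,0,-1,0],[5,0,0,-1,0],[5,0,0,-0.8,0],[5,0,0,0,0],[5,0,0,0,0]]]'

```text
clock: 22.73
tool_pos: [0.4661, -0.194, 0.2294]
tool_rot: [2.81, -1.405, 0.003]
contact_force: [0.8, 0.3, -6.0]
grip_width: 0.129
```

```bash
python3 - <<'E'
from fin import *
go([.6515,-.0200,.2264],-88.6)
E
```

```text
t=22.73 pos [ 0.4661 -0.194   0.2294] psi -53.15 q [-0.51  0.33  1.64 -0.    1.17  0.41] F [ 0.8  0.3 -6. ] T [-0.01 -0.    0.02] g 0.129 ROLL 5.91 then [-6.78 -7.59  0.13]
```

arm_command --increments '[[[5,0,0,0,1],[5,0,0,0,1],[5,0,0,0,1],[5,0,0,0,1],[5,0,0,0,1],[5,0,0,0,0.9],[5,-0.5,-0.5,0,0],[5,-0.8,-0.9,0,0],[5,-0.8,-0.9,0,0],[5,-0.8,-0.9,0,0],[5,-0.8,-0.9,0,0],[5,-0.8,-0.9,0,0]]]'

```text
clock: 23.73
tool_pos: [0.588, -0.0769, 0.2267]
tool_rot: [2.248, -2.192, -0.004]
contact_force: [0.4, -0.4, -4.6]
grip_width: 0.13
```

arm_command --increments '[[[5,-0.8,-0.9,0,0],[5,-0.8,-0.9,0,0],[5,-0.6,-0.7,0,0],[5,-0.1,-0.1,0,0],[5,0,0,0,0],[5,0,0,0,0]]]'

```text
clock: 24.23
tool_pos: [0.6505, -0.0192, 0.2269]
tool_rot: [2.248, -2.191, -0.003]
contact_force: [0.4, 0.0, -6.0]
grip_width: 0.131
```

```bash
python3 - <<'E'
from fin import *
go([.6515,-.0200,.2264],-88.6)
c,im,D=shot("wrist","w13"); shot("side","s13")
P,uv=cloud(c,D)
m=(P[:,2]>.13)&(P[:,2]<.25)&(uv[:,0]>260)&(uv[:,0]<390)&(uv[:,1]<300)
for r in (230,240,256,270):
    k=m&(uv[:,1]==r)
    if k.sum(): print(r,P[k][:,2].mean(),P[k][:,0].mean(),P[k][:,1].min(),P[k][:,1].max())
E
```

```text
t=24.23 pos [ 0.6505 -0.0192  0.2269] psi -88.52 q [-0.12  0.54  1.28 -0.    1.33  1.42] F [ 0.4  0.  -6. ] T [0.   0.07 0.01] g 0.131 ROLL 0.01 then [ 0.03 -0.04  0.02]
230 0.19617081799130973 0.6783970753808668 -0.03941173303400553 0.0017307647010544429
240 0.21276246765458906 0.6783801030218081 -0.03944348682961652 0.0017283352530038341
256 0.2168151748860128 0.6720340185815309 -0.03978623614519303 0.0019714185852019867
270 0.22079284881016806 0.6668118607781841 -0.0409059756884325 0.0026664825822202386
```

View pics/w13.png

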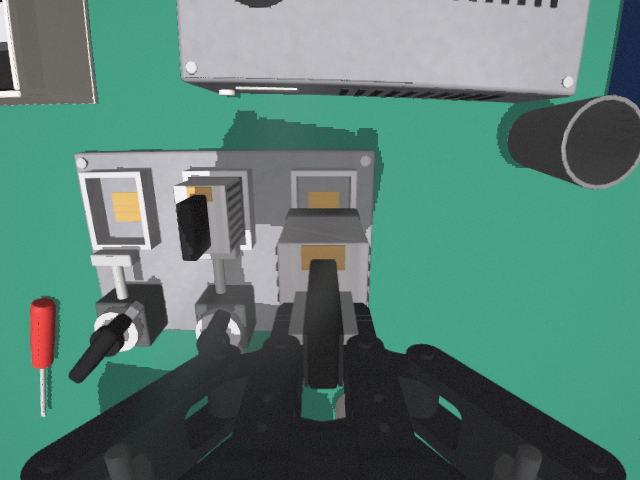

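arm_command --increments '[[[5,0.03,-0.06,0,0],[5,0,0,0.5,0],[5,0,0,1,0],[5,0,0,1,0],[5,0,0,0.6,0],[5,0,0,0.3,0],[5,0,0,0,0],[5,0,0,0,0]]]'

```text
clock: 25.0
tool_pos: [0.6533, -0.0202, 0.1442]
tool_rot: [-2.249, 2.193, -0.001]
contact_force: [0.7, 0.2, -5.0]
grip_width: 0.126
```

```bash
python3 - <<'E'
from fin import *
go([.652,-.0200,.0993],-88.6)
c,im,D=shot("wrist","w14")
E
```

```text
t=25.00 pos [ 0.6533 -0.0202  0.1442] psi -88.57 q [-0.12  0.62  1.37 -0.    1.15  1.42] F [ 0.7  0.2 -5. ] T [ 0.   -0.04 -0.02] g 0.126 ROLL 0.01 then [-0.01  0.05  1.79]
```

View pics/w14.png

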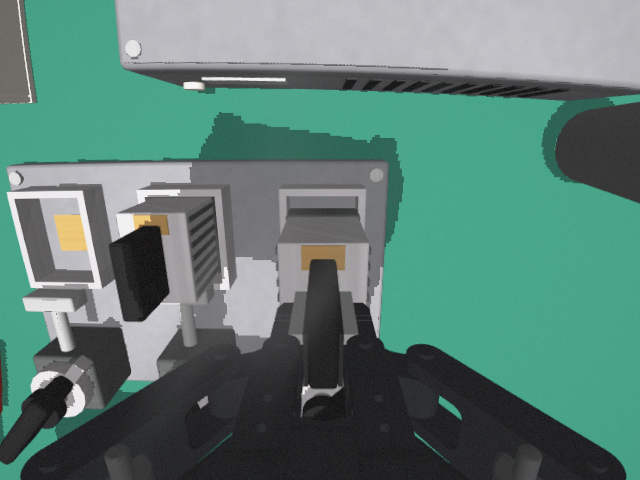

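Bay 3's back corners at (281,190) and (363,190) stand evenly about the module. I lower it.

arm_command --increments '[[[5,0,0.04,0.2,0],[5,0,0,0.3,0],[5,0,0,0.3,0],[5,0,0,0.3,0],[5,0,0,0.3,0],[5,0,0,0.15,0],[5,0,0,0,0]]]'

```text
clock: 25.63
tool_pos: [0.6514, -0.0197, 0.1034]
tool_rot: [2.249, -2.192, -0.002]
contact_force: [-0.4, -1.3, -4.8]
grip_width: 0.128
```

arm_command --increments '[[[5,0,0,0.1,0],[5,0,0,0.05,0],[5,0,0,0,0],[5,0,0,0,0]]]'

```text
clock: 25.97
tool_pos: [0.6522, -0.0198, 0.1012]
tool_rot: [-2.249, 2.193, -0.0]
contact_force: [-0.2, -0.3, -4.6]
grip_width: 0.134
```

```bash
python3 - <<'E'
from fin import *
go([.652,-.0200,.0993],-88.6)
E
```

```text
t=25.97 pos [ 0.6522 -0.0198  0.1012] psi -88.54 q [-0.12  0.67  1.41 -0.    1.07  1.42] F [-0.2 -0.3 -4.6] T [-0.06 -0.04  0.02] g 0.134 ROLL 0.01 then [0.01 0.01 0.08]
```

arm_command --increments '[[[5,0,0,0.05,0],[5,0,0,0.04,0],[5,0,0,0,0],[5,0,0,0,0]]]'

```text
clock: 26.3
tool_pos: [0.6526, -0.0198, 0.0995]
tool_rot: [-2.249, 2.192, -0.002]
contact_force: [0.0, 1.3, 5.7]
grip_width: 0.125
```

arm_command --increments '[[[5,0,0,0.04,0],[5,0,0,0,0],[5,0,0,0,0]]]'

```text
clock: 26.55
tool_pos: [0.6527, -0.0198, 0.0994]
tool_rot: [-2.249, 2.192, -0.002]
contact_force: [-3.8, 2.2, 20.1]
grip_width: 0.128
```

The module is on the floor at the expected height. I release it and rise.

arm_command --increments '[[[5,0,0,-0.05,0],[40,0,0,0,0],[40,0,0,0,0],[40,0,0,0,0],[40,0,0,0,0],[40,0,0,0,0],[40,0,0,-0.4,0],[40,0,0,-1,0],[40,0,0,-1,0],[40,0,0,-1,0],[40,0,0,-1,0],[40,0,0,-0.5,0]]]'

```text
clock: 27.55
tool_pos: [0.6531, -0.02, 0.2256]
tool_rot: [-2.248, 2.191, -0.005]
contact_force: [0.1, 0.1, 0.1]
grip_width: 0.47
```

```bash
python3 - <<'E'
from fin import *
go([.5418,-.0222,.22],47)
c,im,D=shot("wrist","w15"); top_rects("w15",[("h",.124)])
E
```

```text
t=27.55 pos [ 0.6531 -0.02    0.2256] psi -88.54 q [-0.12  0.54  1.28 -0.    1.32  1.42] F [0.1 0.1 0.1] T [-0.01 -0.03 -0.02] g 0.47 ROLL 7.41 then [3.1  3.19 0.21]
h px [186. 235.] z 0.1246 ctr [0.6539 0.0779] size [0.0439 0.014 ] long axis 0.7 psi 90.7
h px [323. 241.] z 0.1248 ctr [ 0.6521 -0.0203] size [0.0445 0.0111] long axis 1.4 psi 91.4
h px [210. 343.] z 0.1207 ctr [0.5642 0.0679] size [0.0127 0.0267] long axis -19.5 psi 70.5
h px [ 90. 361.] z 0.1206 ctr [0.5421 0.173 ] size [0.0132 0.0682] long axis -41.1 psi 48.9
h px [323. 364.] z 0.1206 ctr [ 0.5475 -0.0226] size [0.0137 0.0676] long axis -42.3 psi 47.7
```

View pics/w15.png

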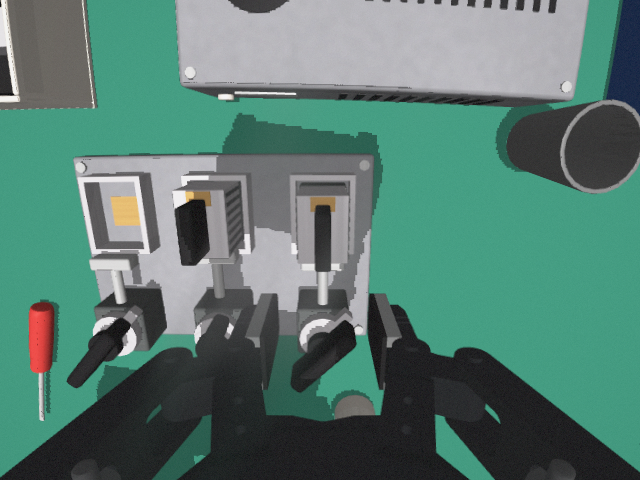

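Both fin tops read 125 mm (186,235) and (323,241), so both modules are on the floor. Now to handle 3.

arm_command --increments '[[[45,0,0.4,0,-0.5],[45,0,0,0,-1],[45,0,0,0,-1],[45,0,0,0,-1],[45,0,0,0,-1],[45,0,0,0,-1],[45,0,0,0,-1],[45,0,0,0,-1],[45,0,0,0,-1],[45,0,0,0,-1],[45,0,0,0,-1],[45,0,0,0,-1]]]'

```text
clock: 28.6
tool_pos: [0.642, -0.0201, 0.2219]
tool_rot: [-3.097, 0.525, -0.0]
contact_force: [-0.2, -0.5, -0.3]
grip_width: 0.527
```

arm_command --increments '[[[45,0,0,0,-1],[45,0,0,0,-1],[45,0,0,0,-1],[45,0,0,0,-1],[45,0,0,0,-1],[45,0,0,0,-1],[45,0,0,0,-1],[45,0,0,0,-1],[45,0,0,0,-1],[45,0,0,0,-1],[45,0,0,0,-1],[45,0,0,0,0]]]'

```text
clock: 29.6
tool_pos: [0.642, -0.0201, 0.2218]
tool_rot: [2.883, 1.247, 0.0]
contact_force: [0.6, 0.4, -0.1]
grip_width: 0.52
```

```bash
python3 - <<'E'
from fin import *
go([.5425,-.0222,.22],47.2)
E
```

```text
t=29.60 pos [ 0.642  -0.0201  0.2218] psi 46.77 q [-0.12  0.53  1.31  0.    1.3  -0.94] F [ 0.6  0.4 -0.1] T [ 0.01 -0.04  0.  ] g 0.52 ROLL -0.07 then [-2.77 -2.86  0.07]
```

arm_command --increments '[[[45,-0.6,-0.6,0,0],[45,-0.9,-0.9,0,0],[45,-0.8,-0.9,0,0],[45,-0.5,-0.5,0,0],[45,0,0,0,0],[45,0,0,0,0]]]'

```text
clock: 30.1
tool_pos: [0.5409, -0.0209, 0.2221]
tool_rot: [2.889, 1.234, 0.001]
contact_force: [1.2, 0.0, 0.7]
grip_width: 0.524
```

```bash
python3 - <<'E'
from fin import *
go([.5425,-.0222,.089],47.2)
shot("wrist","w16"); top_rects("w16",[("h",.122)])
E
```

```text
t=30.10 pos [ 0.5409 -0.0209  0.2221] psi 46.26 q [-0.15  0.39  1.57 -0.    1.19 -0.96] F [1.2 0.  0.7] T [ 0.01 -0.03  0.02] g 0.524 ROLL -0.16 then [0.   0.08 5.32]
h px [543.  45.] z 0.1203 ctr [0.5421 0.1694] size [0.0149 0.0547] long axis -40.7 psi 49.3
h px [427. 143.] z 0.1203 ctr [0.5392 0.0759] size [0.0142 0.0687] long axis -20.3 psi 69.7
h px [324. 242.] z 0.1203 ctr [ 0.5412 -0.0219] size [0.0132 0.0686] long axis -43.3 psi 46.7
h px [525. 257.] z 0.1243 ctr [0.6518 0.0786] size [0.0489 0.0132] long axis 2.0 psi 92.0
h px [432. 340.] z 0.1237 ctr [ 0.659  -0.0157] size [0.0058 0.0308] long axis -0.0 psi 90.0
```

View pics/w16.png

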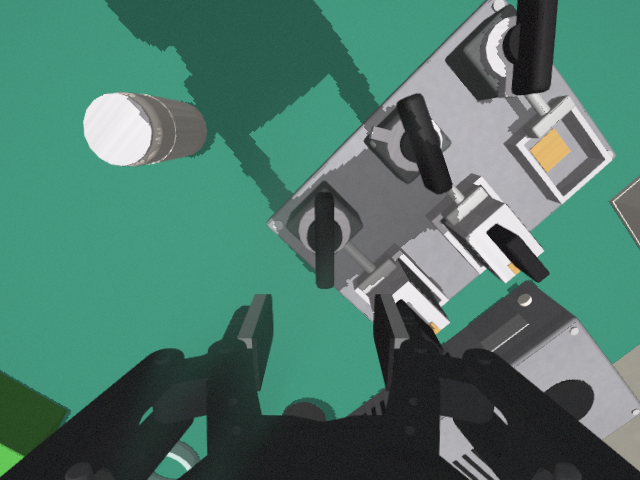

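Handle 3 is centred at (324,242). I descend and grip.

arm_command --increments '[[[40,0,0.06,0.5,0],[40,0,0,1,0],[40,0,0,1,0],[40,0,0,1,0],[40,0,0,1,0],[40,0,0,0.5,0],[40,0,0,0.3,0],[40,0,0,0,0],[40,0,0,0,0]]]'

```text
clock: 30.9
tool_pos: [0.5431, -0.022, 0.0892]
tool_rot: [2.887, 1.238, 0.0]
contact_force: [0.4, 0.7, 0.5]
grip_width: 0.473
```

arm_command --increments '[[[8,0,0,0,0],[8,0,0,0,0],[8,0,0,0,0],[8,0,0,0,0],[8,0,0,0,0],[8,0,0,0,0],[8,0,0,0,0],[8,0,0,0,0]]]' --newtons 40

```text
clock: 31.57
tool_pos: [0.5433, -0.0219, 0.0901]
tool_rot: [2.886, 1.238, 0.003]
contact_force: [0.7, 2.2, 5.8]
grip_width: 0.156
```

```bash
cat >> h.py <<'E'
def tq():
    o,M,p=st(); print("t=%.2f psi %.2f"%(o["clock"],p),o["tool_pos"].round(4),"j6 effort %.3f"%o["joint_efforts"][5],"T",o["torque"].round(3),"F",o["contact_force"].round(1),"q6 %.2f"%o["qpos"][5])
E
python3 -c "
from h import *
tq()"
```

```text
t=31.57 psi 46.44 [ 0.5433 -0.0219  0.0901] j6 effort -0.048 T [ 0.37  -0.127 -0.049] F [0.7 2.2 5.8] q6 -0.96
```

Turn 60° first, since the stop is predicted at about 104°.

arm_command --increments '[[[8,0,0,0,0.5],[8,0,0,0,1],[8,0,0,0,1],[8,0,0,0,1],[8,0,0,0,1],[8,0,0,0,1],[8,0,0,0,1],[8,0,0,0,1],[8,0,0,0,1],[8,0,0,0,1],[8,0,0,0,0.5],[8,0,0,0,0]]]'

```text
clock: 32.57
tool_pos: [0.5439, -0.0217, 0.0902]
tool_rot: [-3.118, 0.377, -0.005]
contact_force: [5.6, 5.2, 2.5]
grip_width: 0.157
```

```bash
python3 -c "
from h import *
tq()"
```

```text
t=32.57 psi -13.80 [ 0.5439 -0.0217  0.0902] j6 effort 2.273 T [ 0.806 -0.727 -0.023] F [5.6 5.2 2.5] q6 0.09
```

arm_command --increments '[[[8,0,0,0,1],[8,0,0,0,1],[8,0,0,0,0.5],[8,0,0,0,0]]]'

```text
clock: 32.9
tool_pos: [0.5441, -0.0217, 0.0902]
tool_rot: [-3.042, 0.781, -0.006]
contact_force: [5.7, 4.1, 1.1]
grip_width: 0.157
```

```bash
python3 -c "
from h import *
tq()"
```

```text
t=32.90 psi -28.79 [ 0.5441 -0.0217  0.0902] j6 effort 2.267 T [ 0.797 -0.908 -0.042] F [5.7 4.1 1.1] q6 0.35
```

arm_command --increments '[[[8,0,0,0,1],[8,0,0,0,1],[8,0,0,0,0.5],[8,0,0,0,0]]]'

```text
clock: 33.23
tool_pos: [0.5443, -0.0218, 0.0902]
tool_rot: [-2.914, 1.171, -0.006]
contact_force: [5.9, 2.9, 1.1]
grip_width: 0.157
```

```bash
python3 -c "
from h import *
tq()"
```

```text
t=33.23 psi -43.79 [ 0.5443 -0.0218  0.0902] j6 effort 2.265 T [ 0.595 -0.983 -0.036] F [5.9 2.9 1.1] q6 0.61
```

```bash
python3 -c "
from h import *
shot('wrist','w17');c,im,D=shot('side','s17')
u,v=proj(c,[.5435,-.022,.09])[0].astype(int)
cv2.imwrite('pics/s17z.png',cv2.resize(im[v-45:v+55,u-75:u+75],None,fx=5,fy=5,interpolation=cv2.INTER_CUBIC))
tq()"
```

```text
t=33.33 psi -43.58 [ 0.5443 -0.0218  0.0902] j6 effort 0.285 T [ 0.69  -0.9   -0.082] F [6.3 4.1 1.5] q6 0.61
```

View pics/w17.png

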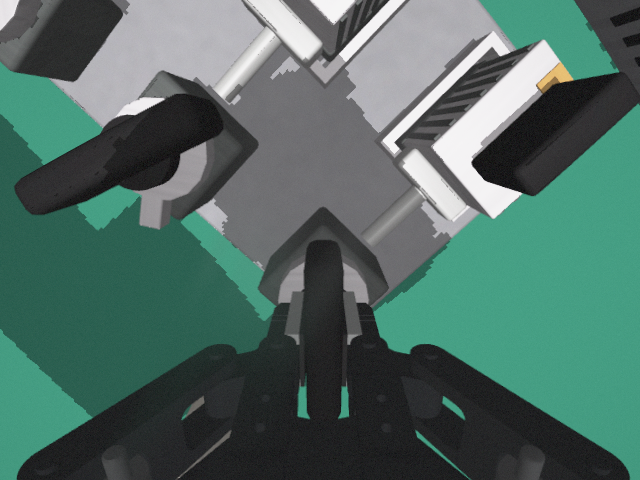

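View pics/s17z.png

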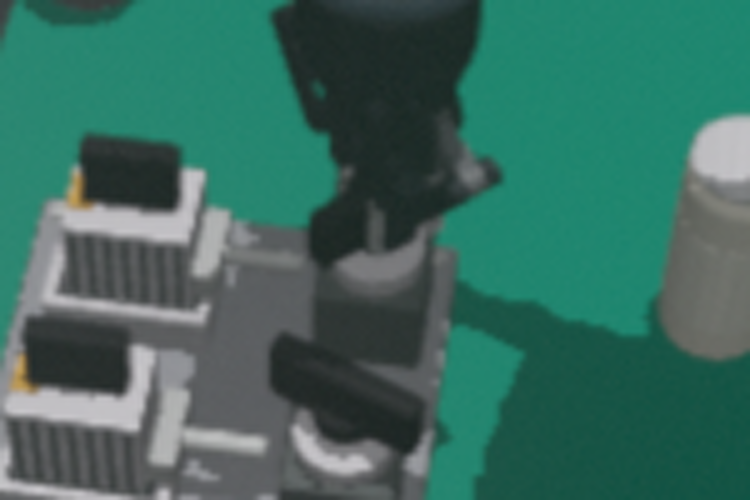

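The readings can't resolve the slip, but the geometry from clamp 2 puts the stop at psi of about -57.6°. I turn to about -71° and then verify by the tab.

arm_command --increments '[[[8,0,0,0,1],[8,0,0,0,1],[8,0,0,0,1],[8,0,0,0,1],[8,0,0,0,0.5],[8,0,0,0,0],[8,0,0,0,0]]]'

```text
clock: 33.92
tool_pos: [0.5445, -0.022, 0.0902]
tool_rot: [-2.562, 1.814, -0.006]
contact_force: [8.4, 1.4, -0.3]
grip_width: 0.159
```

```bash
python3 -c "
from h import *
tq()"
```

```text
t=33.92 psi -70.58 [ 0.5445 -0.022   0.0902] j6 effort 0.446 T [ 0.326 -1.102 -0.058] F [ 8.4  1.4 -0.3] q6 1.08
```

arm_command --increments '[[[45,0,0,0,0],[45,0,0,0,0],[45,0,0,0,0],[45,0,0,0,0],[45,0,0,0,0],[45,0,0,-0.5,0],[45,0,0,-1,0],[45,0,0,-1,0],[45,0,0,-1,0],[45,0,0,-1,0],[45,0,0,-0.5,0],[45,0,0,0,0]]]'

```text
clock: 34.92
tool_pos: [0.5437, -0.0221, 0.2169]
tool_rot: [-2.563, 1.813, -0.006]
contact_force: [0.5, -0.2, -0.2]
grip_width: 0.526
```

```bash
python3 - <<'E'
from fin import *
tq()
c,im,D=shot("wrist","w18"); top_rects("w18",[("handle",.122)])
u,v=proj(c,[.5435,-.022,.1])[0].astype(int); print(u,v)
a=im[max(0,v-70):v+70,max(0,u-90):u+90]
a=cv2.convertScaleAbs(a,alpha=1.3,beta=20)
cv2.imwrite('pics/w18z.png',cv2.resize(a,None,fx=4,fy=4,interpolation=cv2.INTER_CUBIC))
E
```

```text
t=34.92 psi -70.54 [ 0.5437 -0.0221  0.2169] j6 effort -0.000 T [-0.019  0.013 -0.001] F [ 0.5 -0.2 -0.2] q6 1.08
handle px [225.  32.] z 0.1244 ctr [0.6511 0.0783] size [0.0398 0.0141] long axis 1.7 psi 91.7
handle px [378.  84.] z 0.1247 ctr [ 0.6532 -0.02  ] size [0.0442 0.0127] long axis 1.9 psi 91.9
handle px [ 50. 157.] z 0.1204 ctr [0.5392 0.1734] size [0.0143 0.0697] long axis -41.0 psi 49.0
handle px [188. 199.] z 0.1204 ctr [0.5419 0.0755] size [0.0139 0.0687] long axis -20.2 psi 69.8
handle px [323. 241.] z 0.1204 ctr [ 0.5443 -0.0219] size [0.0677 0.0134] long axis 19.9 psi 109.9
322 235
```

View pics/w18z.png

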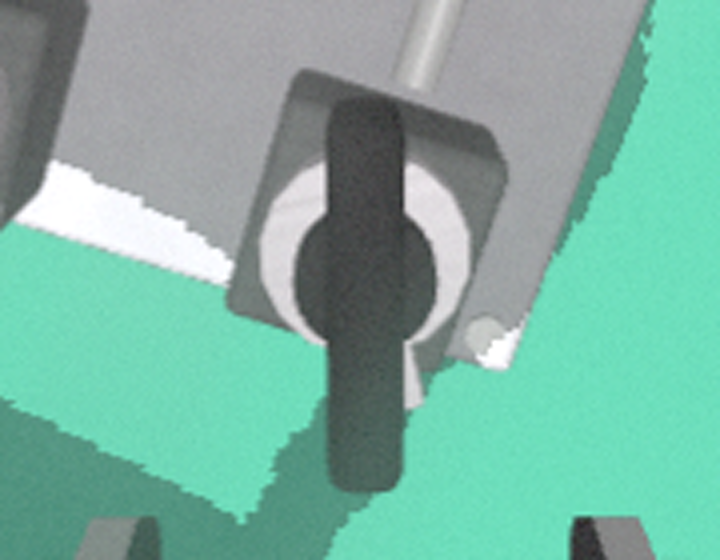

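```bash
python3 - <<'E'
from fin import *
for n,u0,v0,ct,pts in (("w11",322-90,236-70,[.541,.0777],[(514,336),(486,364)]),("w18",322-90,235-70,[.5438,-.022],[(425,402)])):
    c,im,D=load(n)
    for p in pts:
        for z in (.074,.079):
            q=toplane(c,[(u0+p[0]/4,v0+p[1]/4)],z)[0]; d=q[:2]-ct
            print(n,p,z,np.hypot(*d).round(4),np.degrees(np.arctan2(d[1],d[0])).round(1))
E
```

```text
w11 (514, 336) 0.074 0.038 -142.9
w11 (514, 336) 0.079 0.0366 -141.1
w11 (486, 364) 0.074 0.0375 -155.9
w11 (486, 364) 0.079 0.0359 -154.4
w18 (425, 402) 0.074 0.0378 -139.3
w18 (425, 402) 0.079 0.0359 -138.6
```

Clamp 3's tab corner at (425,402) in the crop lags the bar by about 14° (0.24 rad), so it slipped clearly. I back off for a last check.

arm_command --increments '[[[60,0,0,-1,0],[60,0,0,-1,0],[60,0,0,-1,0],[60,0.3,1,0,0],[60,0.3,1,0,0],[60,0.3,1,0,0],[60,0.3,1,0,0],[60,0,0,0,0],[60,0,0,0,0]]]'

```text
clock: 35.72
tool_pos: [0.4571, -0.0839, 0.2882]
tool_rot: [2.563, -1.816, -0.002]
contact_force: [-0.3, -0.5, -1.1]
grip_width: 0.7
```

```bash
python3 - <<'E'
from fin import *
tq()
shot("wrist","w19"); top_rects("w19",[("h",.124)]); shot("side","s19")
E
```

```text
t=35.72 psi -70.64 [ 0.4571 -0.0839  0.2882] j6 effort -0.494 T [ 0.035 -0.033 -0.043] F [-0.3 -0.5 -1.1] q6 0.92
h px [54. 26.] z 0.1205 ctr [0.5377 0.173 ] size [0.0133 0.0672] long axis -40.8 psi 49.2
h px [171.  59.] z 0.1204 ctr [0.5404 0.074 ] size [0.0133 0.0679] long axis -20.2 psi 69.8
h px [288.  97.] z 0.1205 ctr [ 0.5424 -0.0238] size [0.0669 0.0128] long axis 19.6 psi 109.6
```

View pics/s19.png

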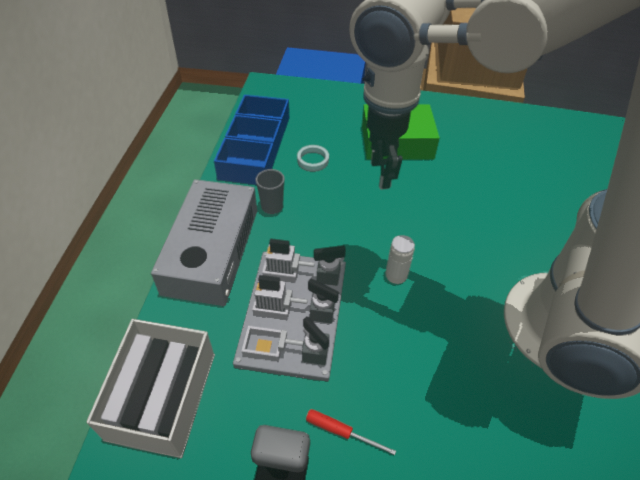

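View pics/w19.png

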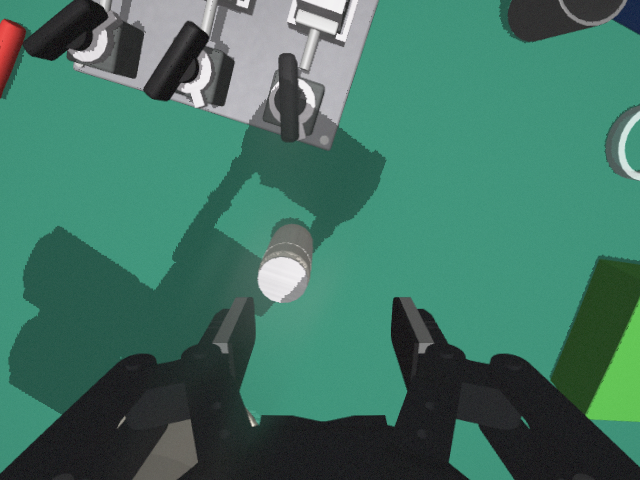

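Both modules stand upright in bays 3 and 2 (side view (280,258) and (270,295)). Bay 1 is empty with its clamp untouched, the can, cup, tape and driver haven't moved, and no third module is on the bench. I hand it in.

```bash
python3 -c "
from workcell import manip
print(manip.job_done())"
```

```text
the job is handed in; nothing more can be done
None
```

Both power modules on the bench stand upright on the floors of bays 2 and 3, and both clamps are tightened to the limiter. The job was handed in at about 36 s. Only two modules were there, so I left clamp 1 and its empty bay 1 alone.

**Last checks:**
- **Seating:** after placing, both fin tops read about 125 mm (126 mm expected). On lowering, the floor contact came at the expected height. After clamping, the views show both modules upright.
- **Clamp 3:** the bar stands about 14° (0.24 rad) past its pointer tab, a clear slip and within the limit.
- **Clamp 2:** this one went further than "stop at once". The bar stands about 50–52° (0.86–0.91 rad) past its tab, a clear slip and by my measurement still under the 1 rad wear limit, but close to it.
- **Bystanders:** the can, cup, tape and driver look unmoved in the final side view.

**What disagreed:** the wrist torque and joint 6 effort did not show the slip reliably. That is why I overturned clamp 2. On clamp 3 I worked out the stop angle from clamp 2's tab and confirmed the slip by looking at clamp 3's own tab. The side camera read about 5 mm off the wrist and top views, so I worked from the wrist camera.

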